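# Clamp the boom tube and ballast its stand

## Robot

A 7-joint arm with a two-finger parallel gripper is mounted at the origin on a cart in front of the work surface, level with it; the furniture and walls round the work are solid. World frame = base frame: x ahead of the robot, y to its left, z up, the work surface at z = 0. Lengths are in m, angles in rad, forces in N, time in s.
With the tool pointing down it reaches from about 0.425 to 0.875 m from the base axis. Payload 4.7 kg.
Tool frame: the origin (TCP) lies midway between the tips of the shut fingers; the grasp point (between the pads) lies ctrl.grasp_offset behind it (ctrl.grasp_offset is the distance from the TCP to the grasp point, in m); z points along the fingers, y is the line along which they close (so a half turn about z gives the same grasp; the last joint's range is limited). The gripper opens to 87 mm and grips with 3 to 60 N. Pads are 19 mm wide; open, the fingers measure 117 mm over their backs; the gripper's body (75 mm by 190 mm) begins 51 mm behind the grasp point.
Start: joints at [1.259, 0.321, -0.07, 1.45, 0.023, 1.371, -0.057], TCP at [0.208, -0.616, 0.197] pointing down, gripper open.
Joint ranges: [-2.86, 2.86], [-0.3, 2.09], [-1.38, 1.24], [0.06, 2.45], [-1.56, 4.7], [0.09, 2.05], [-2.69, 2.69]. Speed limits (rad/s): [2.57, 2.57, 3.14, 3.14, 3.14, 3.14, 3.14].

## Interface

Orientations are given as a rotation vector (axis times angle).
In Python, from bench import ctrl gives the robot as it stands. The module is installed in compiled form; this text tells all that it offers.
- The arm moves only by the tool jog_arm, never from a script. Its argument "moves" is one flat list of numbers, 7 for each row, row after row: the shift along the tool's x, y, z in units of 30 cm (1.0 is 30 cm), then the turn, a rotation vector about the tool's x, y, z in units of 60 degrees (1.0 is 60 degrees), then the gripper's target within -1 to 1 (fully open at 1, half-way at 0, shut at -1). In form: [x, y, z, wx, wy, wz, fingers, x, y, z, wx, wy, wz, fingers, ...]. A call has exactly 8 rows; each row is the pose to reach, as a shift and turn from the pose commanded when the call began, along the tool's axes at that moment; what a row does not reach only later rows make up. A row lasts 1/8 s, in which the tool goes at most 62.5 mm and 10.7 degrees, less where a joint would pass 70% of its speed; a pose out of reach is approached as far as the arm can. A call with a number of a shift or a turn outside -1 to 1 is refused whole. A call with a gripper value outside its range is refused whole. The fingers move at their own pace and stop on an object; "newtons" is the grip in N (left out, the last holds). Time passes only in rows, so rows that repeat a pose let the fingers close, or fill a call up. It gives the time, the measured TCP pose, the force, the opening and the grip force at its end, in the units of the state.
- ctrl.get_state(): the state, without advancing time (a new reading comes with each control period).
- ctrl.get_image(name): name is "scene" or "top"; returns a dict with "pixels" (480x640x3 uint8, red, green, blue), "fx", "fy", "cx", "cy" (pixels), "dist" ([k1, k2, p1, p2, k3] as OpenCV has them; the pictures are not rectified), "xyz" and "rotation" of the camera in the world. Camera axes: x right, y up, looking along -z (the intrinsics and any distortion apply to the point x, -y, -z); pixel columns grow to the right and rows downward; lengths in m; the calibration is good to about 2 mm. A picture is of the moment at which its call begins. There is no depth.
- ctrl.close_job(): hands the job in; it is judged then, once.
The state is a dict: "time": time; "joint_positions": joint angles; "qd": joint speeds; "joint_torque": joint torques, N m; "position": TCP position; "tool_rot": TCP orientation; "ft_force": force on the tool from outside, world axes, zero at the start; "torque": the same for the moment, N m; "grip_width": opening from 0.0 (shut) to 1.0 (fully open); "grip_force": force on a finger pad.
Only numpy, scipy, OpenCV 4.12 (cv2) and the standard library are available. Lean on these libraries where they do the work, as an engineer would, in place of code of your own. Each camera call takes 0.05 s, during which the arm holds its last target. There are 200 camera calls.

## Task

Set up the boom stand: lay the aluminium tube in its two saddles, swing the hinged strap down over the tube until it is fully shut, and then swing the bolt upright into the strap's slot. Also stack every loose steel ballast plate flat and square on the stand's ballast pile, lowering each until it touches and not pressing it down hard. Leave the loupe, the jar and the cup where they are.

Things in the scene. Friction and masses are not known exactly. Their poses are not given: they have to be found in the camera images.
- stand: boom stand, fixed to the bench: a plywood base board 180 mm (its x, from -105 to +75) by 220 mm (its y) and 10 mm thick, origin on the bench under it. Two dark steel V-saddles (68 mm along x, 26 mm along y, tops 53 mm above the bench) stand at x = +35, y = -75 and y = +75 mm and take the tube lying along the stand's y. The saddle at y = -75 carries the hinged strap (far side, +x) and the swing bolt (near side, -x). The ballast pile stands at x = -55, y = +55 mm.
- seat (a point): where the tube's middle (its origin) lies when it rests in both saddles: on the tube's axis line, midway between the saddles, 55 mm above the bench; axes as the stand
- pile_foot (a point): centre of the foot of the ballast pile, on the board, 10 mm above the bench; axes as the stand. The pile is fixed: stacked steel plates of 64 mm (stand x) by 40 mm (stand y), like the loose ones; its top is somewhere between 12 and 40 mm above this point, different each time and not reported
- tube: aluminium tube, 26 mm outer diameter, along its own y, 216 mm long in all, with a 30 mm square black plug 12 mm long at each end (inner faces of the plugs at y = -96 and +96 mm), so it does not roll; origin at the middle of its axis (15 mm up when it lies on the bench); about 0.16 kg. Seated, the plugs hang outside the saddles with 8 mm to spare at each end.
- strap (a joint): angle of the hinged steel strap, rad: 0 = shut over the tube (its stop), 1.95 = fully swung back, lying over to the stand's +x side. Hinge axis along the stand's y. Stiff: it stays where it is left (about 1 to 2 N at the lug moves it). It starts swung back
- strap_hinge (a point): the strap's hinge axis at the middle of its width: x = +71, y = -75, z = 62 mm in the stand frame; axes as the stand
- strap_lug (a point): middle of the strap's forked lug, the free end with the slot: lug 30 mm wide (stand y), about 30 mm long, 8 mm thick, slot 10 mm wide open at the end. 79 mm from the hinge: when shut it lies at 79 mm towards -x and 2 mm below the hinge; as the strap opens it rises and swings over towards +x. Its sides can be pinched across the stand's y
- bolt (a joint): angle of the swing bolt, rad: 0 = upright, standing in the slot of the shut strap (its stop), 1.3 = swung down outward to the stand's -x side. Pivot axis along the stand's y. Stiff: it stays where it is left (about 1 N at the wing moves it). It starts swung down
- bolt_hinge (a point): the bolt's pivot: x = -7, y = -75, z = 30 mm in the stand frame; axes as the stand
- bolt_wing (a point): grip point of the bolt's flat wing head, 67 mm from the pivot along the bolt; the wing is 10 mm thick along the stand's y and 26 mm by 26 mm in the swing plane, so it can be pinched across the stand's y; shank 7 mm
- eye_loupe: black eye loupe, 33 mm wide, 35 mm tall, a bystander; origin under its centre
- flux_jar: jar with a black lid, 49 mm wide, 50 mm tall, a bystander; origin under its centre
- white_cup: white cup, 64 mm wide, 60 mm tall, a bystander; origin under its centre
- plate_0: loose steel ballast plate, 64 mm (its x) by 40 mm (its y) by 10 mm thick, origin at the centre of its underside, about 0.19 kg; three or four plates are there, the other is absent
- plate_1: loose steel ballast plate, 64 mm (its x) by 40 mm (its y) by 10 mm thick, origin at the centre of its underside, about 0.19 kg; three or four plates are there, the other is absent
- plate_2: loose steel ballast plate, 64 mm (its x) by 40 mm (its y) by 10 mm thick, origin at the centre of its underside, about 0.19 kg; three or four plates are there, the other is absent
- plate_3: loose steel ballast plate, 64 mm (its x) by 40 mm (its y) by 10 mm thick, origin at the centre of its underside, about 0.19 kg; three or four plates are there, the other is absent
Not all that is in view belongs to the job. Leave any purple look-alike of the plate_0 alone.

How it is judged:
On the way, in this order (a step that is already met when the one before it is completed fails the run):
1. the tube lies in both saddles (x of tube in the frame of seat between -0.005 and 0.005 m and z of tube in the frame of seat between -0.005 and 0.005 m and y of tube in the frame of seat between -0.012 and 0.012 m and angle between the y axis of tube and the y axis of stand, either way round below 0.08 rad), for 0.2 s.
2. the strap is shut over the seated tube (all of step 1 and value of joint strap below 0.08 rad), for 0.2 s.
3. the bolt stands upright in the slot of the shut strap (all of step 2 and value of joint bolt below 0.12 rad), for 0.2 s.
At the end, for the whole second after the job is handed in: Tube in both saddles (5 mm sideways and in height, 12 mm lengthwise, 0.08 rad), strap shut (below 0.08 rad), bolt upright in the slot (below 0.12 rad), every plate at rest on the pile: flat (0.08 rad), within 9 mm of its centre in stand x and y, square within 0.21 rad (all of step 3 and linear speed of each of tube, plate_0, plate_1, plate_2, plate_3 below 0.02 m/s and x of plate_0 in the frame of pile_foot between -0.009 and 0.009 m and y of plate_0 in the frame of pile_foot between -0.009 and 0.009 m and z of each of plate_0, plate_1, plate_2, plate_3 in the frame of pile_foot above 0.008 m and angle between the x axis of each of plate_0, plate_1, plate_2, plate_3 and the x axis of stand, either way round below 0.21 rad and angle between the z axis of each of plate_0, plate_1, plate_2, plate_3 and the z axis of stand, either way round below 0.08 rad and x of plate_1 in the frame of pile_foot between -0.009 and 0.009 m and y of plate_1 in the frame of pile_foot between -0.009 and 0.009 m and x of plate_2 in the frame of pile_foot between -0.009 and 0.009 m and y of plate_2 in the frame of pile_foot between -0.009 and 0.009 m and x of plate_3 in the frame of pile_foot between -0.009 and 0.009 m and y of plate_3 in the frame of pile_foot between -0.009 and 0.009 m); the robot touches nothing.
It fails at once if a bystander (loupe, jar or cup) is pushed more than 40 mm (distance of any of eye_loupe, flux_jar, white_cup from where it was at the start of the episode above 0.04 m).
It fails at once if the gripper presses a held ballast plate onto the pile or stand with more than 70 N ((contact force between plate_0 and stand above 70 N and contact force between the fingers and plate_0 above 10 N) or (contact force between plate_1 and stand above 70 N and contact force between the fingers and plate_1 above 10 N) or (contact force between plate_2 and stand above 70 N and contact force between the fingers and plate_2 above 10 N) or (contact force between plate_3 and stand above 70 N and contact force between the fingers and plate_3 above 10 N)).
Of plate_0, plate_1, plate_2, plate_3 only 3 to 4 are there at a start; the rules pass over those that are not, and their reading is None.
At some moment in a run one of tube, plate_0, plate_1, plate_2, plate_3 may be knocked a few centimetres aside while the robot is not near it.
Once in a run the grip may slacken for a moment while it holds something.
It also fails if it takes over 210 s, if anything falls off the work surface, if the arm or the gripper's body presses on something with over 40 N, if the wrist force passes 120 N, or if a joint passes its speed limit or range.

## Working session

There is one attempt and no reset: what is moved stays moved. The work goes in short steps, Python scripts to look and compute and a tool call to move; the robot and the scene stay as the last step left them, time stands still between calls to the robot, and variables do not carry over. Pictures are saved under pics/ and viewed, at most 14 in all, crops included, and the job is handed in when it is done.

Besides the shell and the picture viewer there is one more tool, called after ">>>" in YAML: its name, and indented under it one key for each argument. jog_arm: Moves the arm, as the interface text tells. Its arguments: {"type":"object","properties":{"moves":{"type":"array"},"newtons":{"type":"number"}},"required":["moves"]}

```bash
mkdir -p pics; cat > h.py <<'E'
import numpy as np, cv2
from scipy.spatial.transform import Rotation as R
from bench import ctrl
def snap(n,name):
    im=ctrl.get_image(n); cv2.imwrite(f'pics/{name}.png',cv2.cvtColor(im['pixels'],cv2.COLOR_RGB2BGR))
    np.save(f'pics/{name}.npy',{k:v for k,v in im.items()},allow_pickle=True); return im
def load(name): return np.load(f'pics/{name}.npy',allow_pickle=True).item()
def cam(im):
    r=np.array(im['rotation'],float)
    M=r if r.shape==(3,3) else (R.from_rotvec(r).as_matrix() if r.size==3 else R.from_quat(r).as_matrix())
    K=np.array([[im['fx'],0,im['cx']],[0,im['fy'],im['cy']],[0,0,1]]);return M,K,np.array(im['dist'],float),np.array(im['xyz'])
def px2w(im,uv,z):
    M,K,d,c=cam(im);p=cv2.undistortPoints(np.array(uv,float).reshape(-1,1,2),K,d)[:,0]
    v=np.c_[p[:,0],-p[:,1],-np.ones(len(p))]@M.T
    return c+v*((np.asarray(z)-c[2])/v[:,2])[:,None]
def w2px(im,P):
    M,K,d,c=cam(im);q=(np.array(P,float).reshape(-1,3)-c)@M;q=q*[1,-1,-1]
    return cv2.projectPoints(q,np.zeros(3),np.zeros(3),K,d)[0][:,0]
def st():
    s=ctrl.get_state();print({k:np.round(s[k],3).tolist() for k in ['time','position','tool_rot','ft_force','grip_width','grip_force','joint_positions']});return s
def delta(P,rv):
    # shift & turn in units along tool axes to world pose (TCP)
    s=ctrl.get_state();A=R.from_rotvec(s['tool_rot']);d=A.inv().apply(np.array(P)-s['position'])/0.3
    w=(A.inv()*R.from_rotvec(rv)).as_rotvec()/np.radians(60);print('d',d.round(3),'w',w.round(3))
E
python3 - <<'E'
from h import *
for n in ['scene','top']:
    im=snap(n,n+'0');print(n,im['xyz'],im['rotation'],im['fx'],im['cx'],im['cy'],im['dist'])
s=st();print(ctrl.grasp_offset, R.from_rotvec(s['tool_rot']).as_matrix().round(3))
E
```

```text
scene [-0.06369017  0.57716188  0.734368  ] [ 0.46040257 -1.00207363 -2.09022249] 450.63668793247405 318.7831422436905 244.96856770290046 [-0.06764212  0.          0.          0.          0.        ]
top [0.40636712 0.01850543 1.17996712] [ 0.12813583 -0.09148436 -1.587219  ] 481.7565580067217 321.19579801298374 227.3521114162672 [0.02375123 0.         0.         0.         0.        ]
{'time': 0.1, 'position': [0.208, -0.615, 0.196], 'tool_rot': [-3.098, -0.509, 0.001], 'ft_force': [-0.628, 0.027, -0.053], 'grip_width': 1.004, 'grip_force': 0.0, 'joint_positions': [1.259, 0.322, -0.07, 1.452, 0.023, 1.371, -0.057]}
0.0187 [[ 0.947  0.32  -0.001]
 [ 0.32  -0.947  0.002]
 [-0.    -0.002 -1.   ]]
```

View pics/top0.png

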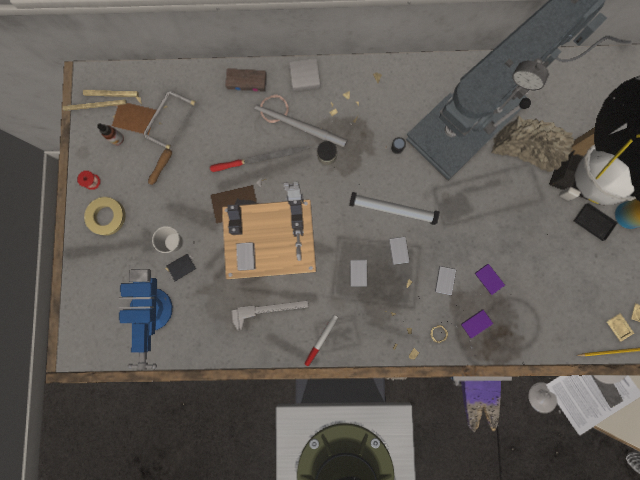

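View pics/scene0.png

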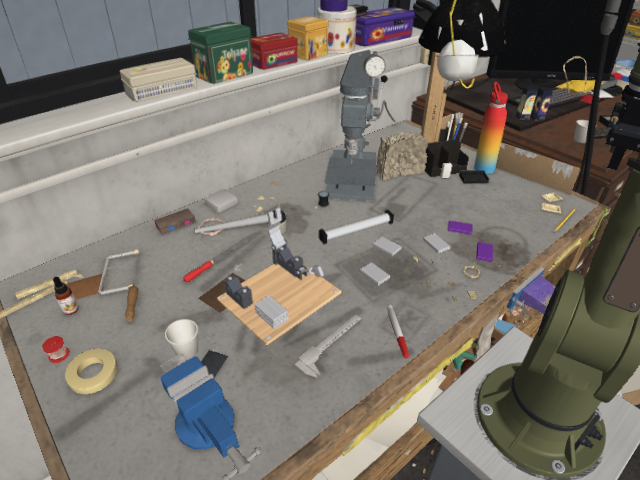

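```bash
python3 - <<'E'
import cv2
a=cv2.imread('pics/top0.png')
cv2.imwrite('pics/c1.png',cv2.resize(a[175:285,212:322],None,fx=5.45,fy=5.45,interpolation=cv2.INTER_CUBIC))
cv2.imwrite('pics/c2.png',cv2.resize(a[185:300,340:460],None,fx=5,fy=5,interpolation=cv2.INTER_CUBIC))
E
```

```text
(no output)
```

View pics/c1.png

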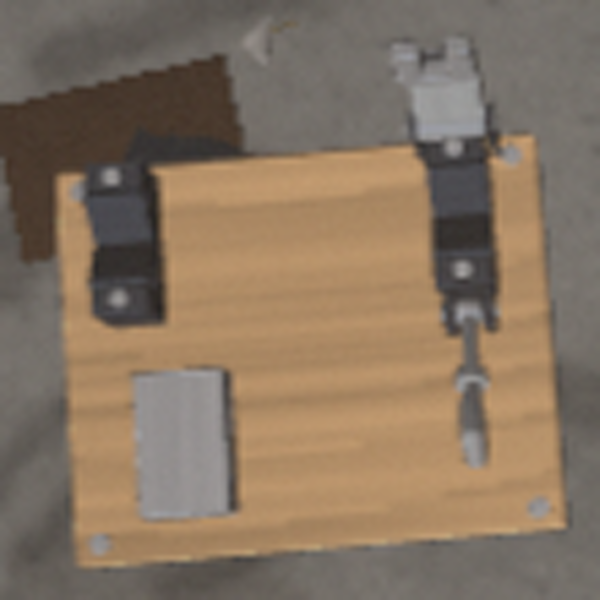

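View pics/c2.png

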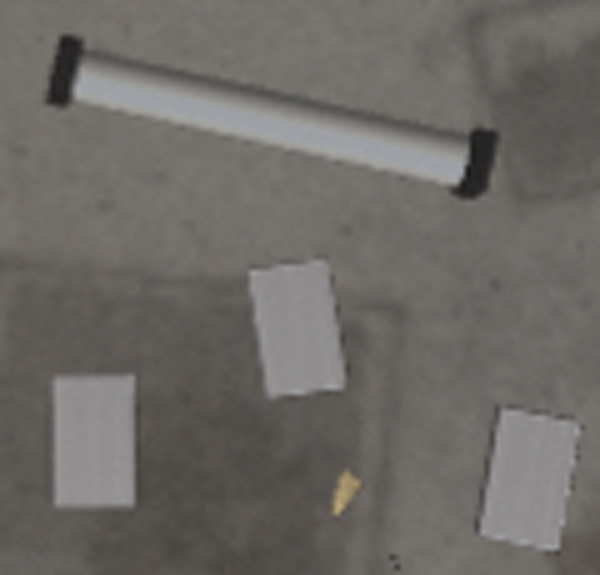

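```bash
cat >> h.py <<'E'
def fit(loc,w):
    # 2D rigid fit loc->w
    loc=np.array(loc,float);w=np.array(w)[:,:2];lc=loc.mean(0);wc=w.mean(0)
    a=loc-lc;b=w-wc;th=np.arctan2((a[:,0]*b[:,1]-a[:,1]*b[:,0]).sum(),(a*b).sum())
    Rm=np.array([[np.cos(th),-np.sin(th)],[np.sin(th),np.cos(th)]]);t=wc-Rm@lc
    return t,th,np.abs(loc@Rm.T+t-w).max()
E
python3 - <<'E'
from h import *
im=load('top0')
def cr(p,f,o): return (np.array(p,float)+.5)/f-.5+o
c1=lambda p:cr(p,5.4545,[212,175]); c2=lambda p:cr(p,5,[340,185])
W=px2w(im,c1([[57,175],[533,133],[566,527],[78,568]]),.01)
t,th,e=fit([[.075,.11],[.075,-.11],[-.105,-.11],[-.105,.11]],W);print('stand',t,th,e)
for q in [[[53,375],[135,374],[135,507],[54,507]],[[249,269],[327,260],[345,388],[268,398]],[[501,407],[580,425],[558,550],[479,534]]]:
    W=px2w(im,c2(q),.01);print(fit([[.032,.02],[.032,-.02],[-.032,-.02],[-.032,.02]],W))
W=px2w(im,c2([[62,71],[479,164]]),[.02,.02]);print(W,W.mean(0),np.linalg.norm(W[1]-W[0]))
q=c1([[134,372],[228,369],[232,515],[142,519]])
for z in [.02,.03,.04,.05]:
    W=px2w(im,q,z);print(z,fit([[.032,.02],[.032,-.02],[-.032,-.02],[-.032,.02]],W), 'expect',t+np.array([[np.cos(th),-np.sin(th)],[np.sin(th),np.cos(th)]])@[-.055,.055])
# scene crop for pile
a=cv2.imread('pics/scene0.png');cv2.imwrite('pics/c3.png',cv2.resize(a[215:345,215:345],None,fx=4.6154,fy=4.6154,interpolation=cv2.INTER_CUBIC))
E
```

```text
stand [0.56098432 0.17592591] 0.06587151223147669 0.0014813964174975602
(array([ 0.45840376, -0.04371151]), np.float64(-0.021363251155831296), np.float64(0.0006548592885856144))
(array([ 0.51072073, -0.1435033 ]), np.float64(0.10225422995978335), np.float64(0.0013510759404606054))
(array([ 0.43639481, -0.25129613]), np.float64(-0.22711818310310997), np.float64(0.0017070532793765358))
[[ 0.63846633 -0.03254957  0.02      ]
 [ 0.58799389 -0.23289778  0.02      ]] [ 0.61323011 -0.13272367  0.02      ] 0.20660801769524514
0.02 (array([0.503623  , 0.22894898]), np.float64(0.0378891392008213), np.float64(0.0012818438519403563)) expect [0.50248329 0.22718632]
0.03 (array([0.50278457, 0.22713476]), np.float64(0.03788913920082106), np.float64(0.0010880482540220338)) expect [0.50248329 0.22718632]
0.04 (array([0.50194613, 0.22532054]), np.float64(0.03788913920082121), np.float64(0.0008942526561036557)) expect [0.50248329 0.22718632]
0.05 (array([0.50110769, 0.22350632]), np.float64(0.03788913920082113), np.float64(0.000805985816254684)) expect [0.50248329 0.22718632]
```

View pics/c3.png

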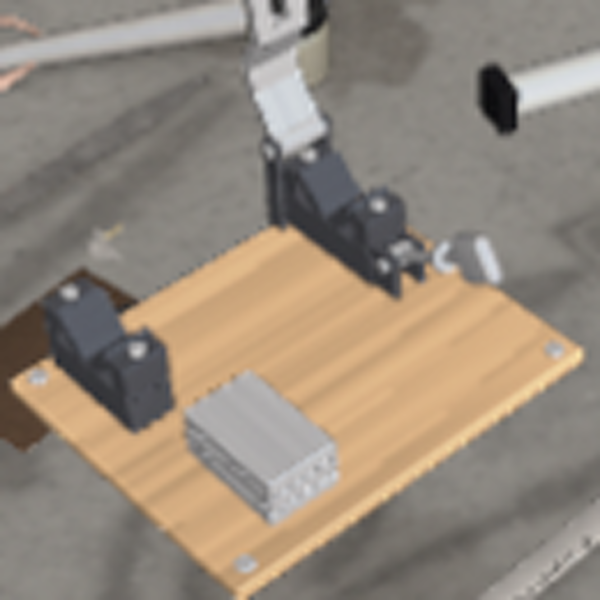

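```bash
python3 - <<'E'
from h import *
from scipy.optimize import least_squares
im=load('scene0')
def cr(p,f,o): return (np.array(p,float)+.5)/f-.5+o
c3=lambda p:cr(p,4.6154,[215,215])
W=px2w(im,c3([[12,382],[243,596],[583,351]]),.01)
t,th,e=fit([[.075,.11],[-.105,.11],[-.105,-.11]],W);print('stand',t,th,e)
top=c3([[186,412],[270,482],[338,438],[248,373]])
loc=np.array([[.032,.02],[-.032,.02],[-.032,-.02],[.032,-.02]])
for c in [t,np.array([.561,.1759])]:
  th_=0.066;Rm=np.array([[np.cos(th_),-np.sin(th_)],[np.sin(th_),np.cos(th_)]])
  f=lambda z:(w2px(im,np.c_[(loc+[-.055,.055])@Rm.T+c,np.full(4,z[0])])-top).ravel()
  r=least_squares(f,[.03]);print(c,r.x,np.abs(r.fun).max())
tube=c3([[497,98]])
print(px2w(im,tube,.015))
E
```

```text
stand [0.55795347 0.17668037] 0.06572467716249275 0.002391472890974189
[0.55795347 0.17668037] [0.03952955] 1.1664343746390387
[0.561  0.1759] [0.03639642] 1.0719017188163775
[[ 0.63915836 -0.03398808  0.015     ]]
```

>>> jog_arm:
  moves: [0.2,-0.12,0,0,0,-0.17,0,0.4,-0.25,0,0,0,-0.34,0,0.6,-0.38,0,0,0,-0.5,0,0.8,-0.5,0,0,0,-0.67,0,0.89,-0.56,0,0,0,-0.82,0,0.89,-0.56,0,0,0,-0.953,0,0.89,-0.56,0,0,0,-0.953,0,0.89,-0.56,0,0,0,-0.953,0]
  newtons: 30

```text
time: 1.1
position: [0.4062, -0.3722, 0.1971]
tool_rot: [-2.482, -1.925, 0.001]
ft_force: [-0.3, -0.7, 0.3]
grip_width: 0.496
grip_force: 0.0
```

```bash
cat >> h.py <<'E'
def down(a): # rotvec with tool z down, tool x azimuth a
    x=np.array([np.cos(a),np.sin(a),0]);z=np.array([0,0,-1.]);return R.from_matrix(np.c_[x,np.cross(z,x),z]).as_rotvec()
ST=np.array([.5600,.1762]);YAW=.066
def sw(x,y,z,c=None,yaw=None): # stand->world
    c=ST if c is None else c;yaw=YAW if yaw is None else yaw
    return np.array([c[0]+x*np.cos(yaw)-y*np.sin(yaw),c[1]+x*np.sin(yaw)+y*np.cos(yaw),z])
E
python3 - <<'E'
from h import *
st();delta([.613,-.133,.1],down(1.324));delta([.613,-.133,.003],down(1.324))
E
```

```text
{'time': 1.1, 'position': [0.406, -0.372, 0.197], 'tool_rot': [-2.482, -1.925, 0.001], 'ft_force': [-0.302, -0.741, 0.272], 'grip_width': 0.496, 'grip_force': 0.0, 'joint_positions': [1.022, 0.13, -0.358, 1.69, 0.047, 1.331, 0.404]}
d [0.944 0.47  0.323] w [-0.001  0.    -0.004]
d [0.944 0.47  0.647] w [-0.001  0.    -0.004]
```

>>> jog_arm:
  moves: [0.19,0.09,0,0,0,0,0,0.38,0.19,0,0,0,0,0,0.57,0.28,0,0,0,0,0,0.76,0.38,0.1,0,0,0,0,0.9,0.45,0.25,0,0,-0.004,0,0.944,0.47,0.4,0,0,-0.004,0,0.944,0.47,0.45,0,0,-0.004,0,0.944,0.47,0.45,0,0,-0.004,0]

```text
time: 2.1
position: [0.6119, -0.1334, 0.0616]
tool_rot: [-2.476, -1.931, 0.004]
ft_force: [-0.4, -1.1, 0.9]
grip_width: 0.501
grip_force: 0.0
```

```bash
python3 - <<'E'
from h import *
st();delta([.613,-.133,.003],down(1.324))
snap('scene','s1');im=snap('top','t1')
a=cv2.imread('pics/t1.png');b=cv2.imread('pics/s1.png')
f=lambda i,x,y:cv2.resize(i[y:y+120,x:x+160],None,fx=2.5,fy=2.5,interpolation=cv2.INTER_CUBIC)
cv2.imwrite('pics/c4.png',np.hstack([f(a,320,170),f(b,280,170)]))
E
```

```text
{'time': 2.1, 'position': [0.612, -0.133, 0.062], 'tool_rot': [-2.476, -1.931, 0.004], 'ft_force': [-0.421, -1.117, 0.891], 'grip_width': 0.501, 'grip_force': 0.0, 'joint_positions': [0.597, 0.422, -0.533, 1.652, 0.233, 1.133, -0.243]}
d [0.002 0.004 0.195] w [-0.002  0.001  0.001]
```

View pics/c4.png

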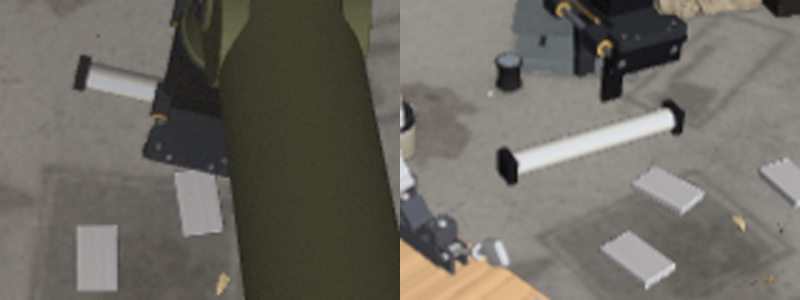

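```bash
python3 - <<'E'
from h import *
im=load('s1');s=ctrl.get_state();p=np.array(s['position']);y=R.from_rotvec(s['tool_rot']).apply([0,1,0])
f=lambda q:((w2px(im,q)-[280,170])*2.5+[400,0]).round()
print(f(p),f(p+y*.022),f(p-y*.022),f([.613,-.133,.015]),y)
E
```

```text
[[594. 101.]] [[584.  91.]] [[605. 112.]] [[591. 140.]] [ 0.96975549 -0.2440623   0.00280675]
```

>>> jog_arm:
  moves: [0,0.004,0.1,0,0,0,0,0,0.004,0.195,0,0,0,0,0,0.004,0.195,0,0,0,0,0,0.004,0.195,0,0,0,-1,0,0.004,0.195,0,0,0,-1,0,0.004,0.195,0,0,0,-1,0,0.004,0.195,0,0,0,-1,0,0.004,0.195,0,0,0,-1]
  newtons: 30

```text
time: 3.2
position: [0.6144, -0.1313, 0.0041]
tool_rot: [2.474, 1.936, 0.0]
ft_force: [0.1, 0.6, -0.2]
grip_width: 0.045
grip_force: 0.0
```

>>> jog_arm:
  moves: [0,0,-0.15,0,0,0,-1,0,0,-0.3,0,0,0,-1,0,0,-0.4,0,0,0,-1,0,0,-0.5,0,0,0,-1,0,0,-0.5,0,0,-0.1,-1,0,0,-0.5,0,0,-0.2,-1,0,0,-0.5,0,0,-0.3,-1,0,0,-0.5,0,0,-0.3,-1]

```text
time: 4.2
position: [0.6142, -0.1313, 0.1538]
tool_rot: [-2.142, -2.298, 0.0]
ft_force: [-0.4, -0.1, -0.6]
grip_width: 0.006
grip_force: 0.0
```

```bash
python3 - <<'E'
from h import *
st();im=snap('scene','s2');snap('top','t2')
delta(sw(.035,0,.12),down(YAW+np.pi/2))
E
```

```text
{'time': 4.2, 'position': [0.614, -0.131, 0.154], 'tool_rot': [-2.142, -2.298, 0.0], 'ft_force': [-0.359, -0.111, -0.59], 'grip_width': 0.006, 'grip_force': 0.0, 'joint_positions': [0.648, 0.357, -0.603, 1.55, 0.207, 1.299, 0.089]}
d [1.035 0.007 0.113] w [-0.     0.     0.003]
```

```bash
python3 - <<'E'
from h import *
a=cv2.imread('pics/t2.png');b=cv2.imread('pics/s2.png')
f=lambda i,x,y:cv2.resize(i[y:y+150,x:x+200],None,fx=2,fy=2,interpolation=cv2.INTER_CUBIC)
cv2.imwrite('pics/c5.png',np.hstack([f(a,320,150),f(b,280,150)]))
E
```

```text
(no output)
```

View pics/c5.png

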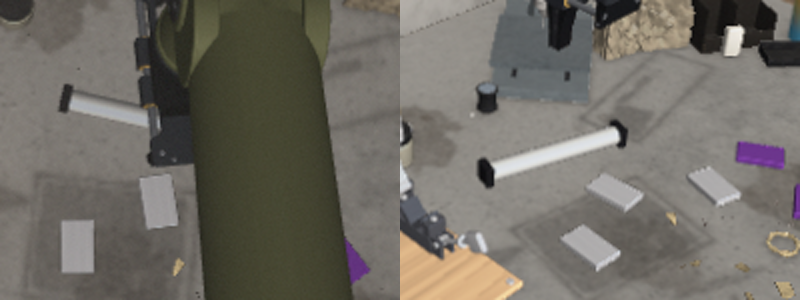

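```bash
python3 - <<'E'
from h import *
im=load('s2');s=ctrl.get_state();p=np.array(s['position'])
f=lambda q:((w2px(im,q)-[280,150])*2+[400,0]).round()
print(f(p),f(p+[0,0,.03]),f([.639,-.034,.015]),f([.588,-.233,.015]),f([.613,-.133,0]))
b=cv2.imread('pics/s2.png');cv2.imwrite('pics/c6.png',np.hstack([cv2.resize(b[130:230,300:400],None,fx=4,fy=4,interpolation=cv2.INTER_CUBIC),cv2.resize(cv2.imread('pics/s1.png')[150:250,310:410],None,fx=4,fy=4,interpolation=cv2.INTER_CUBIC)]))
E
```

```text
[[558.  62.]] [[559.  41.]] [[485. 172.]] [[618. 132.]] [[553. 161.]]
```

View pics/c6.png

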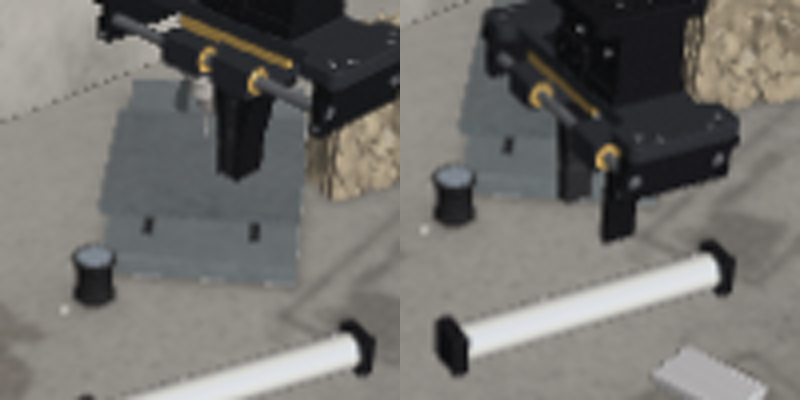

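>>> jog_arm:
  moves: [0,0,0,0,0,0.15,0,0,0,0,0,0,0.3,0,0,0,0.15,0,0,0.3,0,0,0,0.3,0,0,0.3,0,0,0,0.4,0,0,0.3,0,0,0,0.47,0,0,0.3,0,0,0,0.5,0,0,0.3,0,0,0,0.5,0,0,0.3,0]

```text
time: 5.3
position: [0.6146, -0.1314, 0.0041]
tool_rot: [2.474, 1.936, 0.0]
ft_force: [0.2, 0.6, 0.8]
grip_width: 0.5
grip_force: 0.0
```

```bash
python3 - <<'E'
from h import *
st();im=snap('scene','s3')
b=cv2.imread('pics/s3.png');cv2.imwrite('pics/c7.png',cv2.resize(b[150:250,310:410],None,fx=6,fy=6,interpolation=cv2.INTER_CUBIC))
p=np.array(ctrl.get_state()['position']);print((w2px(im,p)-[310,150])*6)
E
```

```text
{'time': 5.3, 'position': [0.615, -0.131, 0.004], 'tool_rot': [2.474, 1.936, 0.0], 'ft_force': [0.247, 0.594, 0.825], 'grip_width': 0.5, 'grip_force': 0.0, 'joint_positions': [0.579, 0.488, -0.517, 1.692, 0.273, 1.034, -0.271]}
[[272.25633207 472.64155425]]
```

View pics/c7.png

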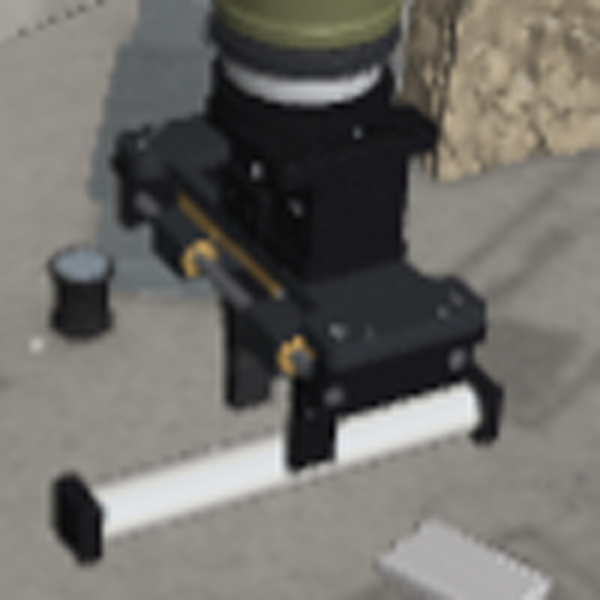

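>>> jog_arm:
  moves: [0,0,0.005,0,0,0,0,0,0,0.01,0,0,0,0,0,0,0.015,0,0,0,0,0,0,0.02,0,0,0,0,0,0,0.023,0,0,0,0,0,0,0.026,0,0,0,0,0,0,0.026,0,0,0,0,0,0,0.026,0,0,0,0]

```text
time: 6.35
position: [0.6143, -0.1314, -0.0039]
tool_rot: [2.474, 1.936, -0.0]
ft_force: [-0.0, 0.3, 0.1]
grip_width: 0.499
grip_force: 0.0
```

>>> jog_arm:
  moves: [0,0,0.005,0,0,0,0,0,0,0.01,0,0,0,0,0,0,0.015,0,0,0,0,0,0,0.02,0,0,0,0,0,0,0.023,0,0,0,0,0,0,0.023,0,0,0,0,0,0,0.023,0,0,0,-1,0,0,0.023,0,0,0,-1]

```text
time: 7.35
position: [0.6144, -0.1314, -0.0107]
tool_rot: [2.474, 1.936, 0.0]
ft_force: [0.7, -0.1, 0.1]
grip_width: 0.354
grip_force: 0.0
```

>>> jog_arm:
  moves: [0,0,0,0,0,0,-1,0,0,0,0,0,0,-1,0,0,0,0,0,0,-1,0,0,0,0,0,0,-1,0,0,0,0,0,0,-1,0,0,0,0,0,0,-1,0,0,0,0,0,0,-1,0,0,0,0,0,0,-1]

```text
time: 8.35
position: [0.6142, -0.1314, -0.0107]
tool_rot: [-2.474, -1.936, 0.0]
ft_force: [-2.8, 0.6, 3.2]
grip_width: 0.284
grip_force: 30.0
```

```bash
python3 - <<'E'
from h import *
im=load('s3')
A=px2w(im,[[361.7,227.8],[350.8,217.5]],0.013);print(A,A[1]-A[0]);A=px2w(im,[[361.7,227.8],[350.8,217.5]],0.028);print(A,A[1]-A[0])
snap('scene','s4')
E
```

```text
[[ 0.59976061 -0.13952575  0.013     ]
 [ 0.65322845 -0.1499983   0.013     ]] [ 5.34678362e-02 -1.04725486e-02  1.11022302e-16]
[[ 0.58596493 -0.12462308  0.028     ]
 [ 0.63832097 -0.13487786  0.028     ]] [ 0.05235604 -0.01025478  0.        ]
```

>>> jog_arm:
  moves: [0,0,0,0,0,0,0,0,0,0,0,0,0,0,0,0,0,0,0,0,0,0,0,0.005,0,0,0,0,0,0,0.01,0,0,0,0,0,0,0.015,0,0,0,0,0,0,0.017,0,0,0,0,0,0,0.017,0,0,0,0]

```text
time: 9.4
position: [0.6143, -0.1314, -0.016]
tool_rot: [-2.474, -1.936, 0.0]
ft_force: [-0.2, -0.1, -0.1]
grip_width: 0.497
grip_force: 0.0
```

>>> jog_arm:
  moves: [0,0,0.003,0,0,0,0,0,0,0.006,0,0,0,0,0,0,0.009,0,0,0,0,0,0,0.012,0,0,0,0,0,0,0.014,0,0,0,0,0,0,0.014,0,0,0,0,0,0,0.014,0,0,0,0,0,0,0.014,0,0,0,0]

```text
time: 10.4
position: [0.6144, -0.1314, -0.02]
tool_rot: [2.474, 1.936, -0.0]
ft_force: [-0.1, -0.5, -0.2]
grip_width: 0.497
grip_force: 0.0
```

>>> jog_arm:
  moves: [0,0,0.003,0,0,0,0,0,0,0.006,0,0,0,0,0,0,0.009,0,0,0,0,0,0,0.012,0,0,0,0,0,0,0.014,0,0,0,0,0,0,0.014,0,0,0,0,0,0,0.014,0,0,0,0,0,0,0.014,0,0,0,0]

```text
time: 11.4
position: [0.6144, -0.1314, -0.0242]
tool_rot: [2.474, 1.936, -0.0]
ft_force: [0.5, -0.5, 0.7]
grip_width: 0.499
grip_force: 0.0
```

```bash
python3 - <<'E'
from h import *
st();im=snap('scene','s5')
b=cv2.imread('pics/s5.png');cv2.imwrite('pics/c8.png',cv2.resize(b[170:250,310:410],None,fx=7,fy=7,interpolation=cv2.INTER_CUBIC))
for z in [0,.005,.01]: print((w2px(im,[[.6144-.03,-.1314+.0075,z],[.6144+.03,-.1314-.0075,z]])-[310,170])*7)
E
```

```text
{'time': 11.4, 'position': [0.614, -0.131, -0.024], 'tool_rot': [2.474, 1.936, -0.0], 'ft_force': [0.472, -0.502, 0.651], 'grip_width': 0.499, 'grip_force': 0.0, 'joint_positions': [0.569, 0.522, -0.505, 1.709, 0.293, 0.987, -0.285]}
[[358.86516945 466.30227517]
 [279.04968112 379.89688639]]
[[359.67676405 455.8835977 ]
 [279.62959275 369.62339981]]
[[360.49215789 445.41050983]
 [280.21210277 359.29848516]]
```

View pics/c8.png

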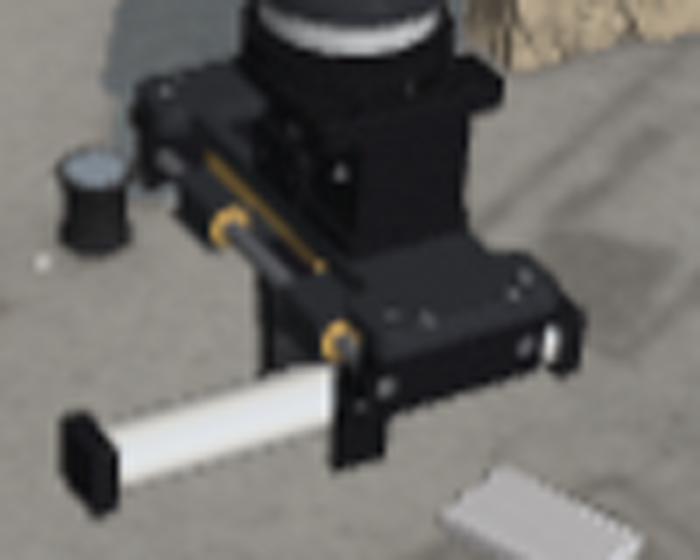

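>>> jog_arm:
  moves: [0,0,0,0,0,0,-1,0,0,0,0,0,0,-1,0,0,0,0,0,0,-1,0,0,0,0,0,0,-1,0,0,-0.05,0,0,0,-1,0,0,-0.2,0,0,0,-1,0,0,-0.35,0,0,0,-1,0,0,-0.45,0,0,0,-1]
  newtons: 40

```text
time: 12.45
position: [0.6153, -0.1313, 0.1141]
tool_rot: [2.472, 1.935, 0.003]
ft_force: [0.1, -0.4, -2.0]
grip_width: 0.286
grip_force: 40.0
```

```bash
python3 - <<'E'
from h import *
st();im=snap('scene','s6')
delta(sw(.035,0,.1),down(YAW+np.pi/2))
E
```

```text
{'time': 12.45, 'position': [0.615, -0.131, 0.114], 'tool_rot': [2.472, 1.935, 0.003], 'ft_force': [0.056, -0.434, -1.975], 'grip_width': 0.286, 'grip_force': 39.994, 'joint_positions': [0.608, 0.377, -0.55, 1.599, 0.207, 1.221, -0.224]}
d [ 0.985 -0.322  0.057] w [ 0.008  0.002 -0.295]
```

>>> jog_arm:
  moves: [0.05,-0.1,0,0,0,-0.14,-1,0.22,-0.18,0,0,0,-0.26,-1,0.4,-0.26,0,0,0,-0.295,-1,0.58,-0.322,0,0,0,-0.295,-1,0.76,-0.322,0,0,0,-0.295,-1,0.93,-0.322,0,0,0,-0.295,-1,0.985,-0.322,0.05,0.008,0,-0.295,-1,0.985,-0.322,0.1,0.008,0,-0.295,-1]

```text
time: 13.5
position: [0.5911, 0.1806, 0.08]
tool_rot: [-2.138, -2.292, 0.008]
ft_force: [-0.2, -0.2, -2.4]
grip_width: 0.289
grip_force: 40.0
```

```bash
python3 - <<'E'
from h import *
st();im=snap('scene','s7')
delta(sw(.035,0,.016),down(YAW+np.pi/2))
b=cv2.imread('pics/s7.png');cv2.imwrite('pics/c9.png',cv2.resize(b[165:315,200:360],None,fx=4,fy=4,interpolation=cv2.INTER_CUBIC))
E
```

```text
{'time': 13.5, 'position': [0.591, 0.181, 0.08], 'tool_rot': [-2.138, -2.292, 0.008], 'ft_force': [-0.162, -0.166, -2.429], 'grip_width': 0.289, 'grip_force': 39.992, 'joint_positions': [0.237, 0.436, -0.723, 1.646, 0.301, 1.184, -0.487]}
d [0.001 0.02  0.204] w [-0.012 -0.     0.001]
```

View pics/c9.png

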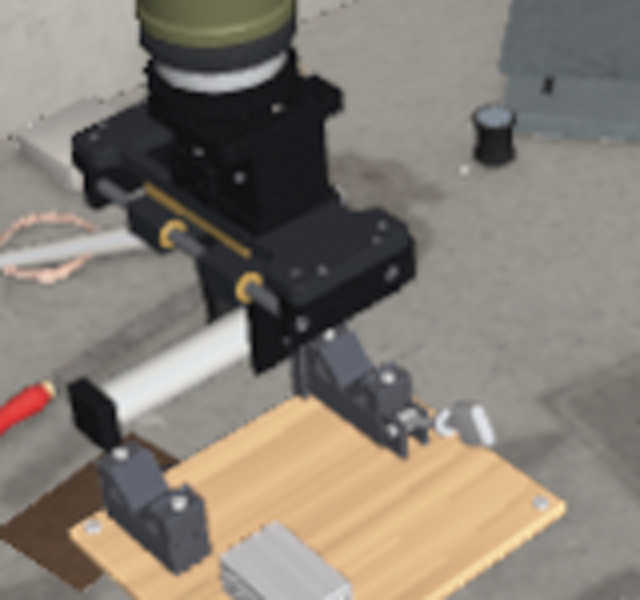

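>>> jog_arm:
  moves: [0,0.02,0.05,-0.012,0,0,-1,0,0.02,0.1,-0.012,0,0,-1,0,0.02,0.14,-0.012,0,0,-1,0,0.02,0.165,-0.012,0,0,-1,0,0.02,0.18,-0.012,0,0,-1,0,0.02,0.19,-0.012,0,0,-1,0,0.02,0.195,-0.012,0,0,-1,0,0.02,0.195,-0.012,0,0,-1]

```text
time: 14.55
position: [0.5972, 0.1792, 0.0223]
tool_rot: [2.145, 2.292, 0.007]
ft_force: [-0.5, -0.0, -1.5]
grip_width: 0.288
grip_force: 40.0
```

```bash
python3 - <<'E'
from h import *
st();im=snap('scene','s8')
delta(sw(.035,0,.016),down(YAW+np.pi/2))
c=sw(.035,0,0); 
# expected left plug corners if seated at stand y=+96..108
from itertools import product
for y in (.096,.108):
  print(y,((w2px(im,[sw(.035+a,y,.055+b) for a,b in [(.015,.015),(-.015,.015),(-.015,-.015),(.015,-.015)]])-[200,200])*6).round().tolist())
b=cv2.imread('pics/s8.png');cv2.imwrite('pics/c10.png',cv2.resize(b[200:300,200:310],None,fx=6,fy=6,interpolation=cv2.INTER_CUBIC))
E
```

```text
{'time': 14.55, 'position': [0.597, 0.179, 0.022], 'tool_rot': [2.145, 2.292, 0.007], 'ft_force': [-0.495, -0.041, -1.488], 'grip_width': 0.288, 'grip_force': 39.992, 'joint_positions': [0.215, 0.497, -0.694, 1.693, 0.354, 1.076, -0.522]}
d [-0.002 -0.008  0.021] w [ 0.005 -0.001  0.   ]
0.096 [[144.0, 481.0], [194.0, 523.0], [204.0, 583.0], [155.0, 540.0]]
0.108 [[117.0, 497.0], [166.0, 539.0], [176.0, 600.0], [128.0, 557.0]]
```

View pics/c10.png

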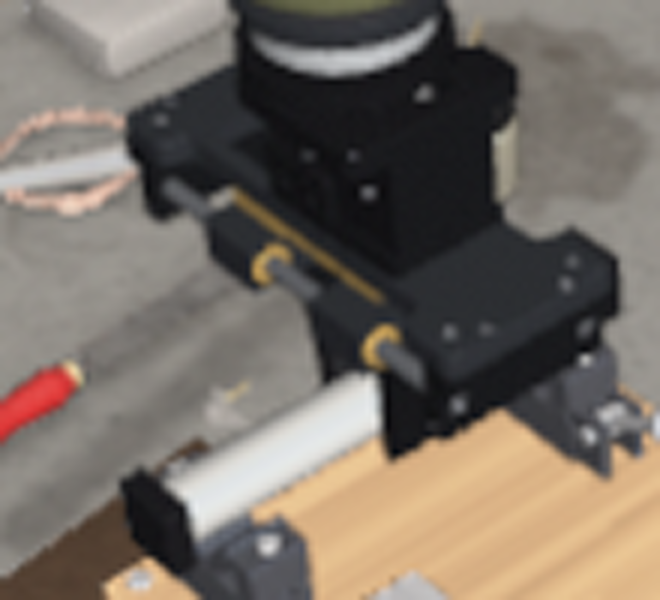

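>>> jog_arm:
  moves: [0,-0.004,0.008,0.005,0,0,-1,0,-0.004,0.016,0.005,0,0,-1,0,-0.004,0.02,0.005,0,0,-1,0,-0.004,0.024,0.005,0,0,-1,0,-0.004,0.028,0.005,0,0,-1,0,-0.004,0.028,0.005,0,0,-1,0,-0.004,0.028,0.005,0,0,-1,0,-0.004,0.028,0.005,0,0,-1]

```text
time: 15.6
position: [0.5958, 0.179, 0.0165]
tool_rot: [-2.146, -2.293, 0.002]
ft_force: [-8.2, -3.0, 14.9]
grip_width: 0.29
grip_force: 40.0
```

>>> jog_arm:
  moves: [0,0,0,0,0,0,-0.3,0,0,0,0,0,0,-0.2,0,0,0,0,0,0,0,0,0,0,0,0,0,0.2,0,0,-0.1,0,0,0,0.2,0,0,-0.25,0,0,0,0.2,0,0,-0.4,0,0,0,0.2,0,0,-0.5,0,0,0,0.2]

```text
time: 16.6
position: [0.5969, 0.1794, 0.1661]
tool_rot: [-2.146, -2.294, -0.004]
ft_force: [0.7, 0.7, -0.4]
grip_width: 0.601
grip_force: 0.0
```

```bash
python3 - <<'E'
from h import *
st();im=snap('scene','s9');snap('top','t9')
for y in (.108,-.096):
  print(y,(w2px(im,[sw(.035+a,y,.055+b) for a,b in [(.015,.015),(-.015,.015),(-.015,-.015),(.015,-.015)]])).round(1).tolist())
g=cv2.cvtColor(cv2.imread('pics/s9.png'),cv2.COLOR_BGR2GRAY)[250:310,205:250]
n,l,s_,c=cv2.connectedComponentsWithStats((g<45).astype(np.uint8));print([(s_[i]+[205,250,0,0,0]).tolist() for i in range(1,n) if s_[i,4]>60])
# lug grasp
for th in (1.95,):
  P=sw(.071-.079*np.cos(th),-.075,.062+.079*np.sin(th));print(P)
  delta(P+[0,0,.06],down(YAW))
E
```

```text
{'time': 16.6, 'position': [0.597, 0.179, 0.166], 'tool_rot': [-2.146, -2.294, -0.004], 'ft_force': [0.699, 0.739, -0.401], 'grip_width': 0.601, 'grip_force': 0.0, 'joint_positions': [0.258, 0.368, -0.747, 1.546, 0.254, 1.326, -0.451]}
0.108 [[219.4, 282.8], [227.6, 289.9], [229.4, 299.9], [221.3, 292.8]]
-0.096 [[291.1, 241.6], [299.6, 247.3], [299.9, 257.1], [291.6, 251.3]]
[[222, 281, 12, 17, 124]]
[0.66497244 0.10797461 0.13538782]
d [-0.254  0.206 -0.091] w [ 0.003 -0.006  1.5  ]
```

>>> jog_arm:
  moves: [0,0,-0.1,0,0,-0.17,0.2,0,0,-0.2,0,0,-0.34,0.2,-0.05,0.05,-0.2,0,0,-0.51,0.2,-0.1,0.1,-0.2,0,0,-0.68,0.2,-0.2,0.15,-0.2,0,0,-0.85,0.2,-0.254,0.206,-0.2,0,0,-1,0.2,-0.254,0.206,-0.2,0,0,-1,0.2,-0.254,0.206,-0.2,0,0,-1,0.2]

```text
time: 17.7
position: [0.6618, 0.1083, 0.2229]
tool_rot: [-0.713, -3.056, -0.002]
ft_force: [-0.4, 1.4, -0.1]
grip_width: 0.598
grip_force: 0.0
```

```bash
python3 - <<'E'
from h import *
st()
P=sw(.071-.079*np.cos(1.95),-.075,.062+.079*np.sin(1.95));delta(P-[0,0,-.026],down(YAW+np.pi));delta(P-[0,0,.038],down(YAW+np.pi))
E
```

```text
{'time': 17.7, 'position': [0.662, 0.108, 0.223], 'tool_rot': [-0.713, -3.056, -0.002], 'ft_force': [-0.436, 1.377, -0.147], 'grip_width': 0.598, 'grip_force': 0.0, 'joint_positions': [0.41, 0.493, -0.884, 1.329, 0.372, 1.492, 0.669]}
d [-0.011  0.003  0.205] w [ 0.002 -0.003 -0.501]
d [-0.011  0.003  0.418] w [ 0.002 -0.003 -0.501]
```

>>> jog_arm:
  moves: [-0.011,0.003,0,0,0,-0.17,0.2,-0.011,0.003,0.05,0,0,-0.34,0.2,-0.011,0.003,0.1,0.002,-0.003,-0.5,0.2,-0.011,0.003,0.2,0.002,-0.003,-0.5,0.2,-0.011,0.003,0.3,0.002,-0.003,-0.5,0.2,-0.011,0.003,0.4,0.002,-0.003,-0.5,0.2,-0.011,0.003,0.418,0.002,-0.003,-0.5,0.2,-0.011,0.003,0.418,0.002,-0.003,-0.5,0.2]

```text
time: 18.7
position: [0.6659, 0.1074, 0.0989]
tool_rot: [-0.105, 3.138, -0.002]
ft_force: [1.0, -0.2, 0.0]
grip_width: 0.602
grip_force: 0.0
```

>>> jog_arm:
  moves: [0,0,0,0,0,0,-1,0,0,0,0,0,0,-1,0,0,0,0,0,0,-1,0,0,0,0,0,0,-1,0,0,0,0,0,0,-1,0,0,0,0,0,0,-1,0,0,0,0,0,0,-1,0,0,0,0,0,0,-1]
  newtons: 10

```text
time: 19.7
position: [0.6661, 0.1064, 0.0982]
tool_rot: [-0.104, 3.138, -0.002]
ft_force: [0.7, 0.2, -1.7]
grip_width: 0.002
grip_force: 0.0
```

```bash
python3 - <<'E'
from h import *
st()
A=R.from_rotvec(ctrl.get_state()['tool_rot'])
lug=lambda t:sw(.071-.079*np.cos(t),-.075,.062+.079*np.sin(t))
for t in np.linspace(1.95,0,17): print(round(t,2),(A.inv().apply(lug(t)-lug(1.95))/.3).round(3))
snap('scene','s10')
E
```

```text
{'time': 19.7, 'position': [0.666, 0.106, 0.098], 'tool_rot': [-0.104, 3.138, -0.002], 'ft_force': [0.656, 0.218, -1.689], 'grip_width': 0.002, 'grip_force': 0.0, 'joint_positions': [0.456, 0.61, -0.934, 1.481, 0.5, 1.301, 1.112]}
1.95 [0. 0. 0.]
1.83 [ 0.03 -0.   -0.01]
1.71 [ 0.062 -0.    -0.016]
1.58 [ 0.094 -0.    -0.019]
1.46 [ 0.126 -0.    -0.017]
1.34 [ 0.158  0.    -0.012]
1.22 [ 0.188  0.    -0.003]
1.1 [0.218 0.    0.01 ]
0.98 [0.245 0.    0.026]
0.85 [0.271 0.    0.046]
0.73 [0.294 0.    0.068]
0.61 [0.314 0.    0.093]
0.49 [0.33  0.    0.121]
0.37 [0.344 0.    0.15 ]
0.24 [0.353 0.    0.181]
0.12 [0.359 0.    0.212]
0.0 [0.361 0.    0.244]
```

```bash
python3 - <<'E'
from h import *
im=load('s10');b=cv2.imread('pics/s10.png')
lug=lambda t:sw(.071-.079*np.cos(t),-.075,.062+.079*np.sin(t))
o=np.array([220,150]);f=5
p=np.array(ctrl.get_state()['position'])
b1=cv2.resize(b[150:270,220:300],None,fx=f,fy=f,interpolation=cv2.INTER_CUBIC)
b0=cv2.resize(cv2.imread('pics/scene0.png')[150:270,220:300],None,fx=f,fy=f,interpolation=cv2.INTER_CUBIC)
for q,c in [(lug(1.95),(0,0,255)),(lug(1.5),(0,255,255)),(sw(.071,-.075,.062),(255,0,0)),(p+[0,0,.026],(0,255,0))]:
    u=((w2px(im,q)[0]-o)*f).astype(int);print(u);cv2.circle(b0,tuple(u.tolist()),4,c,-1);cv2.circle(b1,tuple(u.tolist()),4,c,1)
cv2.imwrite('pics/c11.png',np.hstack([b1,b0]))
E
```

```text
[245 318]
[292 340]
[294 470]
[248 335]
```

View pics/c11.png

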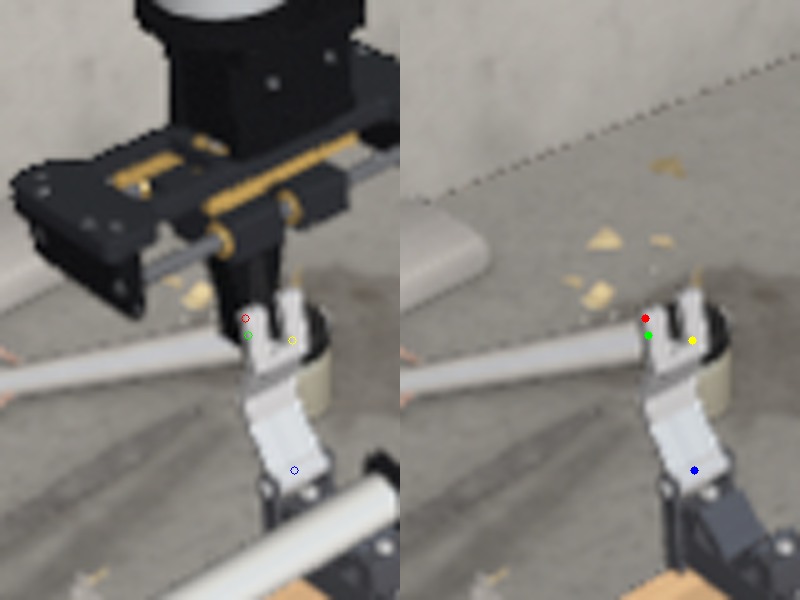

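```bash
cat > push.py <<'E'
from h import *
s=ctrl.get_state();A=R.from_rotvec(s['tool_rot'])
for t,r in zip(np.linspace(1.6,0,17),np.linspace(.078,.090,17)):
    d=np.array([-np.cos(t),np.sin(t)]);n=np.array([np.sin(t),np.cos(t)])
    C=np.array([.071,.062])+r*d+.002*n
    P=sw(C[0]+.0095,-.075,C[1]-.026)
    print(round(t,2),(A.inv().apply(P-s['position'])/.3).round(3))
E
python3 push.py
```

```text
1.6 [ 0.055  0.006 -0.052]
1.5 [ 0.081  0.006 -0.055]
1.4 [ 0.108  0.006 -0.055]
1.3 [ 0.134  0.006 -0.052]
1.2 [ 0.161  0.006 -0.047]
1.1 [ 0.187  0.006 -0.039]
1.0 [ 0.212  0.006 -0.028]
0.9 [ 0.236  0.006 -0.015]
0.8 [0.26  0.006 0.001]
0.7 [0.281 0.006 0.02 ]
0.6 [0.301 0.006 0.04 ]
0.5 [0.318 0.006 0.063]
0.4 [0.334 0.006 0.088]
0.3 [0.347 0.006 0.114]
0.2 [0.357 0.006 0.142]
0.1 [0.365 0.006 0.17 ]
0.0 [0.37  0.006 0.2  ]
```

>>> jog_arm:
  moves: [0.05,0.006,-0.02,0,0,0,-1,0.1,0.006,-0.035,0,0,0,-1,0.134,0.006,-0.045,0,0,0,-1,0.17,0.006,-0.043,0,0,0,-1,0.212,0.006,-0.028,0,0,0,-1,0.25,0.006,-0.007,0,0,0,-1,0.281,0.006,0.02,0,0,0,-1,0.281,0.006,0.02,0,0,0,-1]

```text
time: 20.75
position: [0.5803, 0.1021, 0.091]
tool_rot: [0.104, -3.139, 0.004]
ft_force: [-0.4, -0.1, 0.6]
grip_width: 0.001
grip_force: 0.0
```

```bash
python3 push.py | tail -9; python3 -c "
from h import *
snap('scene','s11')"
```

```text
0.8 [-0.027  0.001 -0.022]
0.7 [-0.005  0.001 -0.004]
0.6 [0.014 0.001 0.017]
0.5 [0.032 0.001 0.04 ]
0.4 [0.047 0.001 0.064]
0.3 [0.06  0.001 0.09 ]
0.2 [0.071 0.001 0.118]
0.1 [0.078 0.001 0.147]
0.0 [0.083 0.001 0.177]
```

>>> jog_arm:
  moves: [0.014,0,0.017,0,0,0,-1,0.032,0,0.04,0,0,0,-1,0.047,0,0.064,0,0,0,-1,0.06,0,0.09,0,0,0,-1,0.071,0,0.118,0,0,0,-1,0.078,0,0.147,0,0,0,-1,0.08,0,0.16,0,0,0,-1,0.08,0,0.16,0,0,0,-1]

```text
time: 21.8
position: [0.5577, 0.1009, 0.0436]
tool_rot: [-0.104, 3.139, -0.002]
ft_force: [0.6, 0.8, 0.0]
grip_width: 0.007
grip_force: 0.0
```

>>> jog_arm:
  moves: [0,0,0.005,0,0,0,-1,0,0,0.008,0,0,0,-1,0,0,0.012,0,0,0,-1,0,0,0.015,0,0,0,-1,0,0,0.018,0,0,0,-1,0,0,0.018,0,0,0,-1,0,0,0.018,0,0,0,-1,0,0,0.018,0,0,0,-1]

```text
time: 22.8
position: [0.5581, 0.1009, 0.0392]
tool_rot: [-0.104, 3.138, -0.003]
ft_force: [-1.7, -1.4, 5.4]
grip_width: 0.002
grip_force: 2.6
```

```bash
python3 push.py | tail -2
```

```text
0.1 [ 0.004 -0.    -0.026]
0.0 [ 0.009 -0.     0.004]
```

>>> jog_arm:
  moves: [0,0,0.003,0,0,0,-1,0,0,0.005,0,0,0,-1,0,0,0.007,0,0,0,-1,0,0,0.009,0,0,0,-1,0,0,0.01,0,0,0,-1,0,0,0.01,0,0,0,-1,0,0,0.01,0,0,0,-1,0,0,0.01,0,0,0,-1]

```text
time: 23.8
position: [0.5582, 0.1009, 0.0387]
tool_rot: [-0.104, 3.138, -0.006]
ft_force: [-8.7, -3.0, 23.0]
grip_width: 0.006
grip_force: 11.1
```

```bash
python3 -c "
from h import *
st();snap('scene','s12')
for z in (.1,): 
  delta(sw(-.0716,-.075,.15),down(YAW+np.pi))"
```

```text
{'time': 23.8, 'position': [0.558, 0.101, 0.039], 'tool_rot': [-0.104, 3.138, -0.006], 'ft_force': [-8.666, -2.99, 23.033], 'grip_width': 0.006, 'grip_force': 11.12, 'joint_positions': [0.592, 0.464, -0.994, 1.813, 0.438, 1.103, 1.079]}
d [ 0.216 -0.002 -0.371] w [-0.004  0.002  0.   ]
```

```bash
python3 - <<'E'
from h import *
for n,f,o in [('top0',5.4545,[212,175]),('scene0',4.6154,[215,215])]:
  im=load(n)
  for t in (1.3,1.15,1.0,.85):
    g=lambda r:((w2px(im,sw(-.007-r*np.sin(t),-.075,.03+r*np.cos(t)))[0]-o+.5)*f-.5).round().tolist()
    print(n,t,'wing',g(.067),'end',g(.08),'near',g(.054))
b=cv2.imread('pics/s12.png');cv2.imwrite('pics/c12.png',np.hstack([cv2.resize(b[220:300,270:350],None,fx=5,fy=5,interpolation=cv2.INTER_CUBIC),cv2.resize(cv2.imread('pics/scene0.png')[220:300,270:350],None,fx=5,fy=5,interpolation=cv2.INTER_CUBIC)]))
E
```

```text
top0 1.3 wing [478.0, 456.0] end [479.0, 484.0] near [476.0, 427.0]
top0 1.15 wing [476.0, 446.0] end [477.0, 473.0] near [474.0, 420.0]
top0 1.0 wing [473.0, 433.0] end [474.0, 457.0] near [472.0, 409.0]
top0 0.85 wing [471.0, 417.0] end [471.0, 439.0] near [470.0, 396.0]
scene0 1.3 wing [489.0, 292.0] end [507.0, 299.0] near [471.0, 284.0]
scene0 1.15 wing [484.0, 274.0] end [501.0, 278.0] near [467.0, 270.0]
scene0 1.0 wing [477.0, 255.0] end [493.0, 255.0] near [461.0, 255.0]
scene0 0.85 wing [468.0, 237.0] end [483.0, 233.0] near [454.0, 240.0]
```

>>> jog_arm:
  moves: [0,0,-0.15,0,0,0,-1,0.1,0,-0.2,0,0,0,0,0.191,-0.002,-0.2,0,0,0,0,0.191,-0.002,-0.15,0,0,0,0,0.191,-0.002,-0.1,0,0,0,0,0.191,-0.002,-0.03,0,0,0,0,0.191,-0.002,0.035,0,0,0,0,0.191,-0.002,0.045,0,0,0,0]

```text
time: 24.85
position: [0.4994, 0.0968, 0.0198]
tool_rot: [0.105, -3.137, 0.001]
ft_force: [0.1, 0.0, 0.0]
grip_width: 0.495
grip_force: 0.0
```

>>> jog_arm:
  moves: [0,0,0,0,0,0,-1,0,0,0,0,0,0,-1,0,0,0,0,0,0,-1,0,0,0,0,0,0,-1,0,0,0,0,0,0,-1,0,0,0,0,0,0,-1,0,0,0,0,0,0,-1,0,0,0,0,0,0,-1]
  newtons: 12

```text
time: 25.85
position: [0.5011, 0.0969, 0.0223]
tool_rot: [-0.104, 3.138, -0.002]
ft_force: [-0.2, 2.0, 2.6]
grip_width: 0.111
grip_force: 12.0
```

```bash
python3 - <<'E'
from h import *
s=st();A=R.from_rotvec(s['tool_rot'])
w=lambda t:sw(-.007-.067*np.sin(t),-.075,.03+.067*np.cos(t))
for t in np.linspace(1.02,0,9): print(round(t,2),(A.inv().apply(w(t)-w(1.02))/.3).round(3))
snap('scene','s13')
c=sw(0,0,0);d=np.array(s['position'])-c;print('stand xy',R.from_euler('z',-YAW).apply(d))
E
```

```text
{'time': 25.85, 'position': [0.501, 0.097, 0.022], 'tool_rot': [-0.104, 3.138, -0.002], 'ft_force': [-0.241, 1.977, 2.624], 'grip_width': 0.111, 'grip_force': 12.0, 'joint_positions': [0.679, 0.366, -1.047, 1.961, 0.374, 1.022, 1.098]}
1.02 [0. 0. 0.]
0.89 [-0.016 -0.    -0.023]
0.76 [-0.036 -0.    -0.044]
0.64 [-0.058 -0.    -0.062]
0.51 [-0.081 -0.    -0.078]
0.38 [-0.107 -0.    -0.09 ]
0.26 [-0.134 -0.    -0.099]
0.13 [-0.162 -0.    -0.104]
0.0 [-0.191 -0.    -0.106]
stand xy [-0.06398611 -0.0752626   0.02228422]
```

>>> jog_arm:
  moves: [-0.016,0,-0.023,0,0,0,-1,-0.036,0,-0.044,0,0,0,-1,-0.058,0,-0.062,0,0,0,-1,-0.081,0,-0.078,0,0,0,-1,-0.107,0,-0.09,0,0,0,-1,-0.134,0,-0.099,0,0,0,-1,-0.162,0,-0.104,0,0,0,-1,-0.162,0,-0.104,0,0,0,-1]

```text
time: 26.9
position: [0.5513, 0.1001, 0.0537]
tool_rot: [-0.104, 3.136, -0.001]
ft_force: [-0.3, 2.4, 0.5]
grip_width: 0.114
grip_force: 12.0
```

>>> jog_arm:
  moves: [-0.005,0,0,0,0,0,-1,-0.01,0,-0.001,0,0,0,-1,-0.015,0,-0.002,0,0,0,-1,-0.02,0,-0.002,0,0,0,-1,-0.024,0,-0.002,0,0,0,-1,-0.029,0,-0.002,0,0,0,-1,-0.029,0,-0.002,0,0,0,-1,-0.029,0,-0.002,0,0,0,-1]

```text
time: 27.9
position: [0.5582, 0.1004, 0.0539]
tool_rot: [-0.104, 3.138, -0.002]
ft_force: [-2.2, 3.0, 1.1]
grip_width: 0.117
grip_force: 12.0
```

>>> jog_arm:
  moves: [-0.003,0,0,0,0,0,-1,-0.006,0,0,0,0,0,-1,-0.009,0,0,0,0,0,-1,-0.012,0,0,0,0,0,-1,-0.012,0,0,0,0,0,-1,-0.012,0,0,0,0,0,-1,-0.012,0,0,0,0,0,-1,-0.012,0,0,0,0,0,-1]

```text
time: 28.9
position: [0.5589, 0.1005, 0.0538]
tool_rot: [0.104, -3.136, 0.005]
ft_force: [-10.3, 3.1, 7.8]
grip_width: 0.116
grip_force: 12.0
```

>>> jog_arm:
  moves: [-0.006,0,0,0,0,0,-0.4,-0.006,0,0,0,0,0,0,-0.006,0,0,0,0,0,0.2,-0.006,0,-0.1,0,0,0,0.2,0,0,-0.25,0,0,0,0.2,0,0,-0.4,0,0,0,0.2,0,0,-0.55,0,0,0,0.2,0,0,-0.6,0,0,0,0.2]

```text
time: 29.9
position: [0.5628, 0.101, 0.2368]
tool_rot: [-0.103, 3.134, -0.003]
ft_force: [0.0, 0.2, 0.3]
grip_width: 0.597
grip_force: 0.0
```

```bash
cat >> h.py <<'E'
def plates(n,name,zt=.01):
    im=snap(n,name);a=im['pixels'].astype(int);g=cv2.cvtColor(im['pixels'],cv2.COLOR_RGB2GRAY)
    lo=(g>125)&(g<215)&((a.max(2)-a.min(2))<22)
    m=cv2.morphologyEx(lo.astype(np.uint8),cv2.MORPH_OPEN,np.ones((3,3),np.uint8))
    for c in cv2.findContours(m,cv2.RETR_EXTERNAL,cv2.CHAIN_APPROX_NONE)[0]:
        W=px2w(im,c[:,0],zt)[:,:2]
        (x,y),(w,h),an=cv2.minAreaRect((W*1000).astype(np.float32))
        if w<h: w,h=h,w;an-=90
        if 48<w<80 and 30<h<60: print(n,'c',round(x/1000,4),round(y/1000,4),'size',round(w),round(h),'yaw',round(np.radians((an+90)%180-90),3),'px',c[:,0].mean(0).round())
E
python3 - <<'E'
from h import *
plates('top','t14');plates('scene','s14')
im=load('s14')
print(np.abs(im['pixels'].astype(int)-load('s12')['pixels'].astype(int)).max()); st()
g=lambda t:w2px(im,sw(-.007-.067*np.sin(t),-.075,.03+.067*np.cos(t)))[0].round()
print(g(0),g(.2), w2px(im,sw(-.008,-.075,.06)))
b=cv2.imread('pics/s14.png');cv2.imwrite('pics/c12.png',cv2.resize(b[215:315,215:345],None,fx=6,fy=6,interpolation=cv2.INTER_CUBIC))
E
```

```text
top c 0.2761 0.6466 size 59 48 yaw 1.55 px [ 70. 353.]
top c 0.4297 0.5678 size 60 33 yaw 1.28 px [105. 290.]
top c 0.4096 -0.2256 size 63 38 yaw -0.218 px [435. 292.]
top c 0.4591 -0.0439 size 60 36 yaw -0.026 px [360. 271.]
top c 0.5043 0.2316 size 64 39 yaw 0.007 px [245. 256.]
top c 0.5109 -0.1434 size 63 38 yaw 0.114 px [399. 250.]
top c 0.5585 0.4174 size 70 44 yaw 0.63 px [169. 236.]
top c 0.9346 -0.4818 size 66 42 yaw 1.535 px [527.  80.]
scene c 0.5495 -0.8969 size 77 38 yaw 0.182 px [525. 152.]
210
{'time': 30.0, 'position': [0.562, 0.101, 0.235], 'tool_rot': [-0.103, 3.136, -0.003], 'ft_force': [-0.218, -0.413, -0.497], 'grip_width': 0.6, 'grip_force': 0.0, 'joint_positions': [0.697, 0.29, -1.104, 1.571, 0.264, 1.438, 1.212]}
[301. 248.] [305. 251.] [[301.17386384 260.27494531]]
```

```bash
python3 - <<'E'
from h import *
delta([.459,-.044,-.022],down(np.pi-.024))
E
```

```text
d [ 0.379 -0.457  0.857] w [-0.002  0.004  0.085]
```

>>> jog_arm:
  moves: [0.08,-0.15,0,0,0,0.02,0.5,0.18,-0.3,0.05,0,0,0.05,0.5,0.3,-0.42,0.2,0,0,0.085,0.5,0.379,-0.457,0.35,-0.002,0.004,0.085,0.5,0.379,-0.457,0.5,-0.002,0.004,0.085,0.5,0.379,-0.457,0.65,-0.002,0.004,0.085,0.5,0.379,-0.457,0.75,-0.002,0.004,0.085,0.5,0.379,-0.457,0.75,-0.002,0.004,0.085,0.5]

```text
time: 31.0
position: [0.4535, -0.0429, 0.0058]
tool_rot: [-0.035, -3.132, -0.006]
ft_force: [-0.1, -0.1, 1.0]
grip_width: 0.75
grip_force: 0.0
```

```bash
python3 - <<'E'
from h import *
st();delta([.459,-.044,-.022],down(np.pi-.024))
E
```

```text
{'time': 31.0, 'position': [0.453, -0.043, 0.006], 'tool_rot': [-0.035, -3.132, -0.006], 'ft_force': [-0.101, -0.057, 0.995], 'grip_width': 0.75, 'grip_force': 0.0, 'joint_positions': [1.012, 0.249, -1.043, 2.087, 0.259, 0.953, 1.378]}
d [-0.019 -0.004  0.092] w [ 0.003 -0.009  0.002]
```

>>> jog_arm:
  moves: [-0.019,-0.004,0.05,0.003,-0.009,0.002,0.5,-0.019,-0.004,0.09,0.003,-0.009,0.002,0.5,-0.019,-0.004,0.092,0.003,-0.009,0.002,0.2,-0.019,-0.004,0.092,0.003,-0.009,0.002,-1,-0.019,-0.004,0.092,0.003,-0.009,0.002,-1,-0.019,-0.004,0.092,0.003,-0.009,0.002,-1,-0.019,-0.004,0.092,0.003,-0.009,0.002,-1,-0.019,-0.004,0.092,0.003,-0.009,0.002,-1]
  newtons: 40

```text
time: 32.0
position: [0.4634, -0.0451, -0.0181]
tool_rot: [0.039, 3.134, -0.005]
ft_force: [-1.3, 1.0, 6.5]
grip_width: 0.447
grip_force: 40.0
```

```bash
python3 - <<'E'
from h import *
s=st();A=R.from_rotvec(s['tool_rot']);d=A.inv().apply(sw(-.055,.055,.15)-s['position'])/.3;print(d.round(3));delta(sw(-.055,.055,.1),down(np.pi+YAW))
E
```

```text
{'time': 32.0, 'position': [0.463, -0.045, -0.018], 'tool_rot': [0.039, 3.134, -0.005], 'ft_force': [-1.307, 0.962, 6.5], 'grip_width': 0.447, 'grip_force': 40.005, 'joint_positions': [0.963, 0.305, -1.005, 2.097, 0.334, 0.897, 1.314]}
[-0.109  0.91  -0.562]
d [-0.107  0.91  -0.396] w [-0.003  0.007 -0.087]
```

>>> jog_arm:
  moves: [0,0,0,0,0,0,0.2,0.015,0,0,0,0,0,0.2,0.015,0,0.006,0,0,0,0.2,0.015,0,0.014,0,0,0,0.2,0.015,0,0.014,0,0,0,-1,0.015,0,0.014,0,0,0,-1,0.015,0,0.014,0,0,0,-1,0.015,0,0.014,0,0,0,-1]

```text
time: 33.0
position: [0.4584, -0.045, -0.0229]
tool_rot: [0.039, 3.135, -0.004]
ft_force: [1.4, 0.6, -1.1]
grip_width: 0.453
grip_force: 40.0
```

```bash
python3 - <<'E'
from h import *
s=st();delta(sw(-.055,.055,.08),down(np.pi+YAW))
E
```

```text
{'time': 33.0, 'position': [0.458, -0.045, -0.023], 'tool_rot': [0.039, 3.135, -0.004], 'ft_force': [1.434, 0.641, -1.081], 'grip_width': 0.453, 'grip_force': 39.998, 'joint_positions': [0.966, 0.304, -1.004, 2.111, 0.336, 0.886, 1.313]}
d [-0.123  0.911 -0.344] w [-0.003  0.006 -0.087]
```

>>> jog_arm:
  moves: [0,0,-0.15,0,0,0,-1,-0.01,0.1,-0.3,0,0,0,-1,-0.03,0.28,-0.344,0,0,-0.03,-1,-0.06,0.46,-0.344,0,0,-0.06,-1,-0.09,0.64,-0.344,0,0,-0.087,-1,-0.11,0.8,-0.344,-0.003,0.006,-0.087,-1,-0.123,0.911,-0.344,-0.003,0.006,-0.087,-1,-0.123,0.911,-0.344,-0.003,0.006,-0.087,-1]

```text
time: 34.0
position: [0.5002, 0.2314, 0.0797]
tool_rot: [0.113, -3.139, -0.004]
ft_force: [-0.7, -0.1, -1.8]
grip_width: 0.455
grip_force: 40.0
```

>>> jog_arm:
  moves: [0,0,0.05,0,0,0,-1,0,0,0.1,0,0,0,-1,0,0,0.13,0,0,0,-1,0,0,0.16,0,0,0,-1,0,0,0.17,0,0,0,-1,0,0,0.18,0,0,0,-1,0,0,0.18,0,0,0,-1,0,0,0.18,0,0,0,-1]

```text
time: 35.0
position: [0.5017, 0.2277, 0.0261]
tool_rot: [-0.104, 3.139, 0.0]
ft_force: [-0.3, 0.1, -2.2]
grip_width: 0.452
grip_force: 40.0
```

```bash
python3 - <<'E'
from h import *
s=st();delta(sw(-.055,.055,.0140),down(np.pi+YAW));snap('scene','s15')
E
```

```text
{'time': 35.0, 'position': [0.502, 0.228, 0.026], 'tool_rot': [-0.104, 3.139, 0.0], 'ft_force': [-0.317, 0.143, -2.215], 'grip_width': 0.452, 'grip_force': 39.997, 'joint_positions': [0.409, 0.478, -1.061, 1.861, 0.473, 1.082, 0.802]}
d [ 0.001 -0.001  0.04 ] w [0.    0.001 0.   ]
```

>>> jog_arm:
  moves: [0,0,0.007,0,0,0,-1,0,0,0.014,0,0,0,-1,0,0,0.021,0,0,0,-1,0,0,0.025,0,0,0,-1,0,0,0.028,0,0,0,-1,0,0,0.03,0,0,0,-1,0,0,0.03,0,0,0,-1,0,0,0.03,0,0,0,-1]

```text
time: 36.05
position: [0.5015, 0.2276, 0.0169]
tool_rot: [-0.104, 3.139, 0.0]
ft_force: [-0.8, -0.2, -1.1]
grip_width: 0.449
grip_force: 40.0
```

>>> jog_arm:
  moves: [0,0,0.002,0,0,0,-1,0,0,0.004,0,0,0,-1,0,0,0.006,0,0,0,-1,0,0,0.008,0,0,0,-1,0,0,0.009,0,0,0,-1,0,0,0.01,0,0,0,-1,0,0,0.01,0,0,0,-1,0,0,0.01,0,0,0,-1]

```text
time: 37.05
position: [0.5015, 0.2275, 0.0145]
tool_rot: [-0.104, 3.139, -0.001]
ft_force: [-3.1, -1.6, 5.8]
grip_width: 0.449
grip_force: 40.0
```

>>> jog_arm:
  moves: [0,0,0,0,0,0,0.1,0,0,0,0,0,0,0.3,0,0,0,0,0,0,0.4,0,0,-0.05,0,0,0,0.4,0,0,-0.15,0,0,0,0.4,0,0,-0.3,0,0,0,0.4,0,0,-0.35,0,0,0,0.4,0,0,-0.35,0,0,0,0.4]

```text
time: 38.05
position: [0.5022, 0.2277, 0.12]
tool_rot: [-0.103, 3.137, 0.0]
ft_force: [-0.6, 1.6, -0.2]
grip_width: 0.698
grip_force: 0.0
```

```bash
python3 - <<'E'
from h import *
st();plates('top','t16');delta([.511,-.1434,.02],down(np.pi+.11))
E
```

```text
{'time': 38.05, 'position': [0.502, 0.228, 0.12], 'tool_rot': [-0.103, 3.137, 0.0], 'ft_force': [-0.603, 1.639, -0.194], 'grip_width': 0.698, 'grip_force': 0.0, 'joint_positions': [0.498, 0.367, -1.151, 1.771, 0.356, 1.233, 0.887]}
top c 0.4096 -0.2256 size 63 38 yaw -0.218 px [435. 292.]
top c 0.5109 -0.1434 size 63 38 yaw 0.114 px [399. 250.]
top c 0.9163 -0.093 size 53 48 yaw 0.55 px [374.  92.]
top c 0.9346 -0.4818 size 66 42 yaw 1.535 px [527.  80.]
d [ 0.049 -1.234  0.329] w [-0.     0.    -0.042]
```

>>> jog_arm:
  moves: [0.01,-0.15,0,0,0,0,0.4,0.02,-0.33,0,0,0,0,0.4,0.03,-0.51,0,0,0,0,0.4,0.04,-0.69,0,0,0,-0.02,0.4,0.049,-0.87,0.05,0,0,-0.04,0.4,0.049,-1,0.1,0,0,-0.04,0.4,0.049,-1,0.15,0,0,-0.04,0.4,0.049,-1,0.15,0,0,-0.04,0.4]

```text
time: 39.1
position: [0.5047, -0.0716, 0.0718]
tool_rot: [0.171, -3.134, -0.004]
ft_force: [-0.7, -0.1, 0.1]
grip_width: 0.698
grip_force: 0.0
```

```bash
python3 - <<'E'
from h import *
st();delta([.511,-.1434,-.0225],down(np.pi+.11))
E
```

```text
{'time': 39.1, 'position': [0.505, -0.072, 0.072], 'tool_rot': [0.171, -3.134, -0.004], 'ft_force': [-0.698, -0.062, 0.08], 'grip_width': 0.698, 'grip_force': 0.0, 'joint_positions': [1.087, 0.304, -1.118, 1.913, 0.301, 1.115, 1.53]}
d [ 0.004 -0.241  0.314] w [ 0.003 -0.003 -0.001]
```

>>> jog_arm:
  moves: [0.004,-0.12,0,0,0,0,0.4,0.004,-0.241,0.05,0,0,0,0.4,0.004,-0.241,0.15,0.003,-0.003,0,0.4,0.004,-0.241,0.2,0.003,-0.003,0,0.4,0.004,-0.241,0.22,0.003,-0.003,0,0.4,0.004,-0.241,0.22,0.003,-0.003,0,0.4,0.004,-0.241,0.22,0.003,-0.003,0,0.4,0.004,-0.241,0.22,0.003,-0.003,0,0.4]

```text
time: 40.1
position: [0.5138, -0.1449, 0.0085]
tool_rot: [-0.169, 3.132, -0.006]
ft_force: [0.5, -0.4, 0.9]
grip_width: 0.703
grip_force: 0.0
```

```bash
python3 - <<'E'
from h import *
st();delta([.511,-.1434,-.0225],down(np.pi+.11))
E
```

```text
{'time': 40.1, 'position': [0.514, -0.145, 0.009], 'tool_rot': [-0.169, 3.132, -0.006], 'ft_force': [0.452, -0.409, 0.901], 'grip_width': 0.703, 'grip_force': 0.0, 'joint_positions': [1.087, 0.435, -1.007, 1.92, 0.435, 1.018, 1.566]}
d [0.009 0.006 0.103] w [-0.004  0.004 -0.002]
```

>>> jog_arm:
  moves: [0.009,0.006,0.05,-0.004,0.004,0,0.4,0.009,0.006,0.09,-0.004,0.004,0,0.4,0.009,0.006,0.103,-0.004,0.004,0,0.2,0.009,0.006,0.103,-0.004,0.004,0,-1,0.009,0.006,0.103,-0.004,0.004,0,-1,0.009,0.006,0.103,-0.004,0.004,0,-1,0.009,0.006,0.103,-0.004,0.004,0,-1,0.009,0.006,0.103,-0.004,0.004,0,-1]

```text
time: 41.1
position: [0.5106, -0.1432, -0.023]
tool_rot: [0.17, -3.137, -0.002]
ft_force: [0.7, 0.6, -0.3]
grip_width: 0.456
grip_force: 40.0
```

```bash
python3 - <<'E'
from h import *
st();delta(sw(-.055,.055,.09),down(np.pi+YAW))
E
```

```text
{'time': 41.1, 'position': [0.511, -0.143, -0.023], 'tool_rot': [0.17, -3.137, -0.002], 'ft_force': [0.687, 0.598, -0.335], 'grip_width': 0.456, 'grip_force': 39.977, 'joint_positions': [1.054, 0.48, -0.972, 1.942, 0.479, 0.971, 1.533]}
d [-0.103  1.232 -0.375] w [ 0.001 -0.     0.04 ]
```

>>> jog_arm:
  moves: [0,0,-0.15,0,0,0,-1,0,0.1,-0.3,0,0,0,-1,0,0.28,-0.375,0,0,0,-1,0,0.46,-0.375,0,0,0,-1,0,0.64,-0.375,0,0,0,-1,0,0.82,-0.375,0,0,0.02,-1,0,0.95,-0.375,0,0,0.04,-1,0,1,-0.375,0,0,0.04,-1]

```text
time: 42.1
position: [0.4772, 0.1574, 0.0898]
tool_rot: [0.111, -3.139, -0.002]
ft_force: [0.9, -0.1, -0.5]
grip_width: 0.449
grip_force: 40.0
```

```bash
python3 - <<'E'
from h import *
st();delta(sw(-.055,.055,.09),down(np.pi+YAW));delta(sw(-.055,.055,.03),down(np.pi+YAW))
E
```

```text
{'time': 42.1, 'position': [0.477, 0.157, 0.09], 'tool_rot': [0.111, -3.139, -0.002], 'ft_force': [0.86, -0.052, -0.46], 'grip_width': 0.449, 'grip_force': 39.977, 'joint_positions': [0.716, 0.277, -1.204, 1.913, 0.283, 1.142, 1.045]}
d [-0.097  0.227 -0.   ] w [ 0.001 -0.001  0.004]
d [-0.097  0.227  0.2  ] w [ 0.001 -0.001  0.004]
```

>>> jog_arm:
  moves: [-0.05,0.1,0,0,0,0,-1,-0.097,0.227,0,0,0,0,-1,-0.097,0.227,0.05,0,0,0,-1,-0.097,0.227,0.1,0,0,0,-1,-0.097,0.227,0.14,0,0,0,-1,-0.097,0.227,0.17,0,0,0,-1,-0.097,0.227,0.18,0,0,0,-1,-0.097,0.227,0.18,0,0,0,-1]

```text
time: 43.1
position: [0.5029, 0.2245, 0.0359]
tool_rot: [0.103, -3.139, -0.002]
ft_force: [-0.3, 0.5, -2.6]
grip_width: 0.451
grip_force: 40.0
```

```bash
python3 - <<'E'
from h import *
st();delta(sw(-.055,.055,.0245),down(np.pi+YAW))
E
```

```text
{'time': 43.1, 'position': [0.503, 0.225, 0.036], 'tool_rot': [0.103, -3.139, -0.002], 'ft_force': [-0.328, 0.468, -2.593], 'grip_width': 0.451, 'grip_force': 39.977, 'joint_positions': [0.431, 0.471, -1.08, 1.852, 0.464, 1.1, 0.815]}
d [0.004 0.01  0.038] w [ 0.001 -0.    -0.   ]
```

>>> jog_arm:
  moves: [0.004,0.01,0.012,0,0,0,-1,0.004,0.01,0.022,0,0,0,-1,0.004,0.01,0.03,0,0,0,-1,0.004,0.01,0.034,0,0,0,-1,0.004,0.01,0.036,0,0,0,-1,0.004,0.01,0.038,0,0,0,-1,0.004,0.01,0.039,0,0,0,-1,0.004,0.01,0.039,0,0,0,-1]

```text
time: 44.1
position: [0.5014, 0.2277, 0.0244]
tool_rot: [0.104, -3.139, -0.001]
ft_force: [-1.3, -0.4, 3.7]
grip_width: 0.45
grip_force: 40.0
```

Touching; release and go for the third plate.

>>> jog_arm:
  moves: [0,0,0,0,0,0,0.1,0,0,0,0,0,0,0.3,0,0,0,0,0,0,0.4,0,0,-0.05,0,0,0,0.4,0,0,-0.15,0,0,0,0.4,0.03,-0.1,-0.3,0,0,0,0.4,0.06,-0.25,-0.35,0,0,0,0.4,0.09,-0.4,-0.35,0,0,0,0.4]

```text
time: 45.1
position: [0.4835, 0.1058, 0.1311]
tool_rot: [-0.106, 3.137, 0.001]
ft_force: [0.5, -0.6, 0.7]
grip_width: 0.702
grip_force: 0.0
```

```bash
python3 - <<'E'
from h import *
st();plates('top','t17');plates('top','t17b',.058);delta([.4096,-.2256,.02],down(np.pi-.218))
E
```

```text
{'time': 45.1, 'position': [0.483, 0.106, 0.131], 'tool_rot': [-0.106, 3.137, 0.001], 'ft_force': [0.506, -0.604, 0.659], 'grip_width': 0.702, 'grip_force': 0.0, 'joint_positions': [0.913, 0.182, -1.264, 1.885, 0.187, 1.204, 1.226]}
top c 0.3683 0.2317 size 73 44 yaw -1.004 px [245. 314.]
top c 0.4097 -0.2256 size 63 38 yaw -0.218 px [435. 292.]
top c 0.5579 0.417 size 68 44 yaw 0.63 px [169. 236.]
top c 0.9345 -0.4829 size 64 42 yaw 1.535 px [527.  80.]
top c 0.9771 -0.1649 size 48 30 yaw 1.198 px [400.  68.]
top c 0.3718 0.2184 size 79 42 yaw -1.03 px [246. 314.]
top c 0.4095 -0.2156 size 60 37 yaw -0.218 px [435. 292.]
top c 0.5519 0.4016 size 67 41 yaw 0.63 px [168. 236.]
top c 0.8957 -0.0925 size 54 32 yaw -0.03 px [375.  92.]
top c 0.9129 -0.4613 size 64 41 yaw 1.535 px [527.  79.]
d [ 0.305 -1.065  0.369] w [-0.004  0.     0.262]
```

>>> jog_arm:
  moves: [0,-0.1,0.05,0,0,0.03,0.4,0,-0.25,0.1,0,0,0.08,0.4,0,-0.4,0.15,0,0,0.13,0.4,0,-0.55,0.2,0,0,0.18,0.4,0.02,-0.7,0.2,0,0,0.23,0.4,0.04,-0.8,0.2,0,0,0.262,0.4,0.05,-0.8,0.2,0,0,0.262,0.4,0.05,-0.8,0.2,0,0,0.262,0.4]

```text
time: 46.2
position: [0.4835, -0.1329, 0.0692]
tool_rot: [-0.324, -3.124, -0.002]
ft_force: [0.1, -0.2, 0.9]
grip_width: 0.7
grip_force: 0.0
```

```bash
python3 - <<'E'
from h import *
st();delta([.4096,-.2256,.009],down(np.pi-.218))
E
```

```text
{'time': 46.2, 'position': [0.484, -0.133, 0.069], 'tool_rot': [-0.324, -3.124, -0.002], 'ft_force': [0.064, -0.169, 0.915], 'grip_width': 0.7, 'grip_force': 0.0, 'joint_positions': [1.185, 0.255, -1.065, 1.938, 0.25, 1.091, 1.381]}
d [ 0.178 -0.353  0.2  ] w [ 0.001 -0.001  0.011]
```

>>> jog_arm:
  moves: [0.06,-0.12,0.05,0,0,0.011,0.4,0.12,-0.24,0.1,0,0,0.011,0.4,0.178,-0.353,0.13,0,0,0.011,0.4,0.178,-0.353,0.17,0,0,0.011,0.4,0.178,-0.353,0.2,0,0,0.011,0.4,0.178,-0.353,0.2,0,0,0.011,0.4,0.178,-0.353,0.2,0,0,0.011,0.4,0.178,-0.353,0.2,0,0,0.011,0.4]

```text
time: 47.2
position: [0.4097, -0.2265, 0.0091]
tool_rot: [-0.343, -3.123, -0.001]
ft_force: [0.4, 0.7, -0.5]
grip_width: 0.7
grip_force: 0.0
```

```bash
python3 - <<'E'
from h import *
st();delta([.4096,-.2256,-.0225],down(np.pi-.218))
E
```

```text
{'time': 47.2, 'position': [0.41, -0.226, 0.009], 'tool_rot': [-0.343, -3.123, -0.001], 'ft_force': [0.435, 0.682, -0.549], 'grip_width': 0.7, 'grip_force': 0.0, 'joint_positions': [1.377, 0.254, -0.999, 2.066, 0.261, 0.953, 1.591]}
d [0.001 0.003 0.105] w [ 0.001 -0.    -0.001]
```

>>> jog_arm:
  moves: [0,0.003,0.05,0,0,0,0.4,0,0.003,0.09,0,0,0,0.4,0,0.003,0.105,0,0,0,0.2,0,0.003,0.105,0,0,0,-1,0,0.003,0.105,0,0,0,-1,0,0.003,0.105,0,0,0,-1,0,0.003,0.105,0,0,0,-1,0,0.003,0.105,0,0,0,-1]

```text
time: 48.2
position: [0.4094, -0.2261, -0.0227]
tool_rot: [-0.345, -3.122, -0.001]
ft_force: [0.1, 0.6, -0.4]
grip_width: 0.453
grip_force: 40.0
```

```bash
python3 - <<'E'
from h import *
st();delta([.505,-.05,.08],down(np.pi-.1))
E
```

```text
{'time': 48.2, 'position': [0.409, -0.226, -0.023], 'tool_rot': [-0.345, -3.122, -0.001], 'ft_force': [0.081, 0.581, -0.389], 'grip_width': 0.453, 'grip_force': 39.999, 'joint_positions': [1.331, 0.315, -0.962, 2.088, 0.331, 0.897, 1.532]}
d [-0.183  0.643 -0.342] w [ 0.001 -0.    -0.114]
```

>>> jog_arm:
  moves: [0,0,-0.1,0,0,0,-1,-0.05,0.1,-0.2,0,0,-0.02,-1,-0.1,0.25,-0.3,0,0,-0.05,-1,-0.15,0.4,-0.35,0,0,-0.08,-1,-0.183,0.55,-0.4,0,0,-0.114,-1,-0.183,0.643,-0.4,0,0,-0.114,-1,-0.183,0.643,-0.4,0,0,-0.114,-1,-0.183,0.643,-0.4,0,0,-0.114,-1]

```text
time: 49.2
position: [0.5043, -0.0508, 0.0968]
tool_rot: [-0.158, -3.136, -0.0]
ft_force: [-1.1, -1.2, -1.8]
grip_width: 0.454
grip_force: 40.0
```

```bash
python3 - <<'E'
from h import *
st();delta([.488,.101,.10],down(np.pi+YAW));delta(sw(-.055,.055,.10),down(np.pi+YAW))
E
```

```text
{'time': 49.2, 'position': [0.504, -0.051, 0.097], 'tool_rot': [-0.158, -3.136, -0.0], 'ft_force': [-1.125, -1.181, -1.797], 'grip_width': 0.454, 'grip_force': 39.998, 'joint_positions': [1.079, 0.252, -1.137, 1.895, 0.25, 1.152, 1.32]}
d [ 0.105  0.498 -0.01 ] w [ 0.    -0.002 -0.159]
d [ 0.103  0.922 -0.01 ] w [ 0.    -0.002 -0.159]
```

>>> jog_arm:
  moves: [0.04,0.17,-0.01,0,0,-0.05,-1,0.08,0.34,-0.01,0,0,-0.1,-1,0.105,0.5,-0.01,0,0,-0.159,-1,0.105,0.66,-0.01,0,0,-0.159,-1,0.103,0.82,-0.01,0,-0.002,-0.159,-1,0.103,0.922,-0.01,0,-0.002,-0.159,-1,0.103,0.922,0.05,0,-0.002,-0.159,-1,0.103,0.922,0.05,0,-0.002,-0.159,-1]

```text
time: 50.2
position: [0.501, 0.2255, 0.0804]
tool_rot: [0.101, -3.137, 0.003]
ft_force: [-0.7, 0.0, -2.8]
grip_width: 0.454
grip_force: 40.0
```

```bash
python3 - <<'E'
from h import *
st();delta(sw(-.055,.055,.0345),down(np.pi+YAW))
E
```

```text
{'time': 50.2, 'position': [0.501, 0.226, 0.08], 'tool_rot': [0.101, -3.137, 0.003], 'ft_force': [-0.725, 0.026, -2.763], 'grip_width': 0.454, 'grip_force': 39.998, 'joint_positions': [0.479, 0.423, -1.138, 1.813, 0.415, 1.178, 0.844]}
d [-0.003  0.006  0.153] w [-0.002 -0.002 -0.002]
```

>>> jog_arm:
  moves: [-0.003,0.003,0.04,0,0,0,-1,-0.003,0.003,0.08,0,0,0,-1,-0.003,0.003,0.11,0,0,0,-1,-0.003,0.003,0.12,0,0,0,-1,-0.003,0.003,0.13,0,0,0,-1,-0.003,0.003,0.13,0,0,0,-1,-0.003,0.003,0.13,0,0,0,-1,-0.003,0.003,0.13,0,0,0,-1]

```text
time: 51.2
position: [0.503, 0.2296, 0.0438]
tool_rot: [-0.104, 3.138, 0.002]
ft_force: [0.7, 0.5, -1.9]
grip_width: 0.453
grip_force: 40.0
```

```bash
python3 - <<'E'
from h import *
st();delta(sw(-.055,.055,.0345),down(np.pi+YAW))
E
```

```text
{'time': 51.2, 'position': [0.503, 0.23, 0.044], 'tool_rot': [-0.104, 3.138, 0.002], 'ft_force': [0.657, 0.451, -1.89], 'grip_width': 0.453, 'grip_force': 39.998, 'joint_positions': [0.436, 0.47, -1.099, 1.843, 0.466, 1.116, 0.805]}
d [ 0.005 -0.007  0.031] w [0.001 0.002 0.   ]
```

>>> jog_arm:
  moves: [0.004,-0.006,0.01,0,0,0,-1,0.004,-0.006,0.018,0,0,0,-1,0.004,-0.006,0.024,0,0,0,-1,0.004,-0.006,0.027,0,0,0,-1,0.004,-0.006,0.029,0,0,0,-1,0.004,-0.006,0.031,0,0,0,-1,0.004,-0.006,0.031,0,0,0,-1,0.004,-0.006,0.031,0,0,0,-1]

```text
time: 52.2
position: [0.5017, 0.2277, 0.0348]
tool_rot: [-0.104, 3.138, 0.001]
ft_force: [-2.4, -2.0, 4.9]
grip_width: 0.451
grip_force: 40.0
```

>>> jog_arm:
  moves: [0,0,0,0,0,0,0.1,0,0,0,0,0,0,0.3,0,0,0,0,0,0,0.4,0,0,-0.05,0,0,0,0.4,0,0,-0.15,0,0,0,0.4,0,0,-0.25,0,0,0,0.4,0,0,-0.3,0,0,0,0.4,0,0,-0.3,0,0,0,0.4]

```text
time: 53.2
position: [0.5024, 0.2278, 0.1254]
tool_rot: [-0.103, 3.136, 0.002]
ft_force: [-0.1, 0.2, -0.8]
grip_width: 0.701
grip_force: 0.0
```

>>> jog_arm:
  moves: [0.03,-0.15,0,0,0,0,0.4,0.03,-0.3,0,0,0,0,0.4,0,-0.45,0,0,0,0,0.4,0,-0.6,0,0,0,0,0.4,-0.05,-0.75,0,0,0,0,0.4,-0.05,-0.9,0,0,0,0,0.4,-0.05,-1,0,0,0,0,0.4,-0.05,-1,0,0,0,0,0.4]

```text
time: 54.2
position: [0.5355, -0.074, 0.1225]
tool_rot: [0.095, -3.139, -0.002]
ft_force: [-0.3, 0.5, 0.2]
grip_width: 0.699
grip_force: 0.0
```

```bash
python3 - <<'E'
from h import *
st();plates('top','t18',.068);snap('scene','s18')
f=lambda n,x,y,w,h,k:cv2.resize(cv2.imread(n)[y:y+h,x:x+w],(w*k,h*k),interpolation=cv2.INTER_CUBIC)
cv2.imwrite('pics/c13.png',np.hstack([f('pics/t18.png',212,180,80,110,5),f('pics/s18.png',215,205,100,110,5)[:, :400]]))
print(sw(-.055,.055,0), w2px(load('t18'),sw(-.055,.055,.0675)))
E
```

```text
{'time': 54.2, 'position': [0.535, -0.074, 0.122], 'tool_rot': [0.095, -3.139, -0.002], 'ft_force': [-0.346, 0.454, 0.229], 'grip_width': 0.699, 'grip_force': 0.0, 'joint_positions': [1.081, 0.333, -1.153, 1.79, 0.321, 1.229, 1.47]}
top c 0.5004 0.2272 size 66 38 yaw 0.07 px [242. 256.]
top c 0.5506 0.3982 size 66 41 yaw 0.63 px [168. 236.]
top c 0.8929 -0.0904 size 50 37 yaw 0.605 px [374.  90.]
top c 0.9084 -0.457 size 63 40 yaw 1.535 px [527.  80.]
top c 0.9169 -0.5702 size 67 37 yaw 0.145 px [577.  74.]
top c 0.9494 -0.1442 size 70 36 yaw 1.539 px [397.  69.]
top c 0.9641 -0.0859 size 69 39 yaw -0.989 px [372.  64.]
[0.50149238 0.22745289 0.        ] [[242.26766554 255.15711258]]
```

View pics/c13.png

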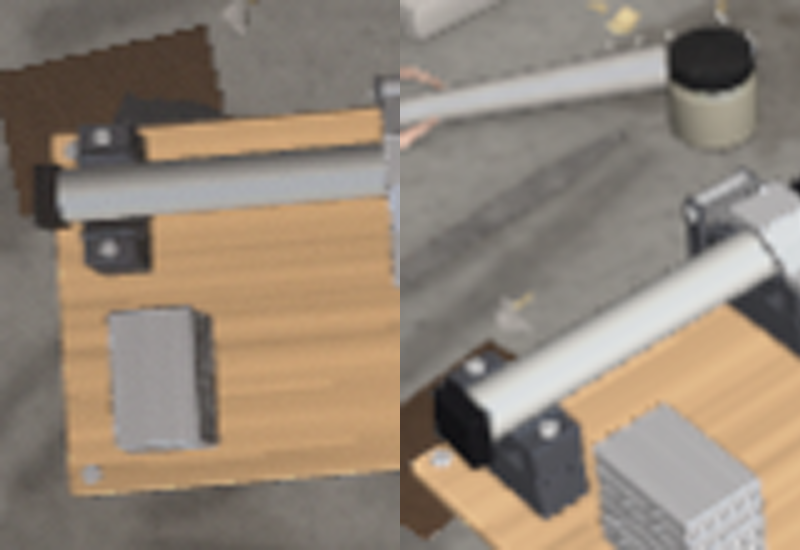

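```bash
python3 -c "
from bench import ctrl
print(ctrl.close_job())"
```

```text
the job is handed in; nothing more can be done
None
```

I handed the job in with the tube in its saddles, the strap shut, the bolt upright and all three loose plates stacked on the pile. The final pictures confirm all of these except the bolt, which I judged upright because it came up hard against its stop; the verdict itself was not reported.

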